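Change over, pin and start the sample-cell roller

ROBOT

A 6-joint arm with a two-finger parallel gripper is mounted at the origin on the work surface. World frame = base frame: x ahead of the robot, y to its left, z up, the work surface at z = 0. Lengths are in mm, angles in rad, forces in N, time in s.
With the tool pointing down it reaches from about 325 to 775 mm from the base axis. Payload 9.3 kg.
Tool frame: the origin (TCP) lies at the centre of the arm's flange, where the gripper is bolted on; the fingertips stand 173 mm ahead of it and the grasp point (between the pads) lies 155 mm ahead of it; z points along the fingers, y is the direction in which the jaws open and shut (so a half turn about z gives the same grasp; the last joint's range is limited). The gripper opens to 85 mm and grips with 20 to 120 N. Pads are 22 mm wide; open, the fingers measure 114 mm over their backs; the gripper's body (76 mm by 85 mm) begins 54 mm behind the grasp point. The pads swing forward as they close: fully open they stand 13 mm farther back than shut.
Start: joints at [-1.476, 0.259, 0.021, 1.334, 0, 1.418], TCP at [134.893, -533.199, 404.679] pointing down, gripper open.
Joint ranges: [-3.04, 3.04], [-0.91, 1.82], [-1.04, 1.36], [-1.92, 1.95], [-1.52, 1.45], [-3.14, 3.14]. Speed limits (rad/s): [2.22, 2.22, 2.79, 3.14, 3.14, 3.14].

INTERFACE

Orientations are given as [roll, pitch, yaw] about the fixed x, y, z axes, in that order (R = Rz(yaw) Ry(pitch) Rx(roll)).
In Python, from workcell import sensors, vision, bot gives the robot as it stands. The module is installed in compiled form; this text tells all that it offers.
- The arm moves only by the tool send_rows, never from a script. Its argument "rows" is one flat list of numbers, 4 for each row, row after row: the shift along the tool's x, y, z normalised to -1 to 1, where 1 is 1000 mm, then the turn about the tool's z normalised to -1 to 1, where 1 is 90 degrees. In form: [tx, ty, tz, turn, tx, ty, tz, turn, ...]. A call has 1 to 20 rows; each row shifts and turns the commanded pose from where the row before left it, along the tool's axes as they then stand; what a row does not reach is not made up. A row lasts 1/8 s, in which the tool goes at most 62.5 mm and 10.7 degrees, less where a joint would pass 70% of its speed; a pose out of reach is approached as far as the arm can. A call with a number of a shift or a turn outside -1 to 1 is refused whole. A call with a gripper value outside its range is refused whole. "jaw" is the closure, from -1 (fully open) to 1 (shut), set as the call begins (left out, the last holds). The fingers move at their own pace and stop on an object; "grip_force" is the grip in N (left out, the last holds). Time passes only in rows, so rows that do not move let the fingers close. It gives the time, the measured TCP pose, the force and the opening at its end, in the units of the state.
- sensors.sense(): the state, without advancing time (a new reading comes with each control period).
- vision.snapshot(name): name is "scene" or "top" or "wrist"; returns the picture (480x640x3 uint8, red, green, blue); there is no depth.
- vision.camera_info(name): a dict with "intrinsics" (3x3 intrinsics, pixels), "world_to_cam" (4x4, takes a point from world to camera coordinates); the wrist camera has in their place "T_tool_cam" (4x4, takes a point from camera to tool coordinates, whose origin is the TCP and whose axes are the flange's). Camera axes: x right, y down, z forward; pixel columns grow to the right and rows downward; lengths in mm; the calibration is good to about 2 mm. A picture is of the moment at which its call begins: read the wrist's pose just before it. camera_info takes no time and is no camera call.
- bot.sign_off(): hands the job in, once; it reports no verdict.
The state is a dict: "clock": time; "q": joint angles; "qd": joint speeds; "joint_efforts": joint torques, N m; "tool_pos": TCP position; "tcp_rot": TCP orientation; "contact_force": force on the tool from outside, world axes, zero at the start; "wrist_torque": the same for the moment, N m; "gripper_width": finger opening in mm.
Only numpy, scipy, OpenCV 4.12 (cv2) and the standard library are available. Lean on these libraries where they do the work, as an engineer would, in place of code of your own. Each camera call takes 0.05 s, during which the arm holds its last target.

TASK

Change over the roller: lift the finished orange-capped cell out of the cradle and lay it in the notch of the grey cooling stand, lay every blue-capped cell from the bench in a notch of the cradle, each lying across both rails with its caps hanging outside them, and push the red-handled locking pin from the robot's side through both yellow eyelets at the end of the cradle until its handle is up against the near eyelet. When the cells and the pin are all in place, start the roller by pressing the white, the yellow and then the green key, one at a time, letting each come up again; do not press the red key or knock over the glassware, and leave the cells, the pin and the keys alone at the end.

Things in the scene. Friction and masses are not known exactly. Their poses are not given: they have to be found in the camera images.
- cradle: roller cradle fixed to the bench: white base 160 x 310 x 12 mm (x front to back, y along it), origin at the centre of its underside. Carries two notched rails, a white guard along its back (x = 77 mm, to z = 95 mm), low end plates (y = -152 and +152 mm, to z = 82 mm) and two yellow eyelets beyond its -y end
- rails (a point): cradle point x 0, y 0, z 92 mm, axes as the cradle's. Rails 8 mm thick run along y at x = -25 and +25 mm; both have green V notches (sides 35 degrees, 19 mm deep, bottoms 27 mm below here) at y = -108, -36, +36, +108 mm. A cell lies ACROSS both rails, along x; seated in a notch, its middle is at x = 0, z = 0 in this frame
- eyelets (a point): midway between the yellow eyelets, on the axis of their holes (cradle x 0, y -195, z 85 mm); axes as the cradle's, front is -x. They are upright plates 36 mm wide and 10 mm thick at x = -30 and +30 mm from here, up to 103 mm above the bench, with round 17 mm holes along x
- cell0: sample cell (three or four are present; None if absent): steel tube of 44 mm diameter, a blue square cap on each end, 120 mm long in all, about 0.35 kg. Origin at its middle, x along the tube. Bare tube from x = -38 to +38 mm; caps 50 x 50 mm. Starts lying flat on them, axis 25 mm above the bench. Seated, the caps hang outside the rails: centre it between them to about 9 mm
- cell1: sample cell (three or four are present; None if absent): steel tube of 44 mm diameter, a blue square cap on each end, 120 mm long in all, about 0.35 kg. Origin at its middle, x along the tube. Bare tube from x = -38 to +38 mm; caps 50 x 50 mm. Starts lying flat on them, axis 25 mm above the bench. Seated, the caps hang outside the rails: centre it between them to about 9 mm
- cell2: sample cell (three or four are present; None if absent): steel tube of 44 mm diameter, a blue square cap on each end, 120 mm long in all, about 0.35 kg. Origin at its middle, x along the tube. Bare tube from x = -38 to +38 mm; caps 50 x 50 mm. Starts lying flat on them, axis 25 mm above the bench. Seated, the caps hang outside the rails: centre it between them to about 9 mm
- cell3: sample cell (three or four are present; None if absent): steel tube of 44 mm diameter, a blue square cap on each end, 120 mm long in all, about 0.35 kg. Origin at its middle, x along the tube. Bare tube from x = -38 to +38 mm; caps 50 x 50 mm. Starts lying flat on them, axis 25 mm above the bench. Seated, the caps hang outside the rails: centre it between them to about 9 mm
- finished: the finished cell: the same as the sample cells in every way but with ORANGE caps; it starts seated in one of the cradle's four notches
- stand: cooling stand fixed to the bench: grey base 120 x 75 x 12 mm, origin at the centre of its underside, with two rails 8 mm thick at x = -25 and +25 mm that have one green V notch, shaped as the cradle's, at y = 0. A cell seated across it, along x, has its middle at x = 0, y = 0, z = 92 mm
- pin: locking pin, 0.13 kg: red square handle 70 x 24 x 24 mm, 10 mm steel rod 100 mm long from its +x end, tapered tip. Origin at the handle's middle, x along the rod; lies on the handle, axis 12 mm above the bench; centre of mass 14 mm ahead of the origin. Handle against the near eyelet = tip 65 mm beyond point eyelets. Let go in the eyelets it sags about 6 degrees and stays
- pin_tip (a point): tip of the pin's rod, 135 mm ahead of the handle's middle
- console: white control box fixed to the bench, 150 x 150 x 50 mm high, origin at the centre of its underside; four round keys in a square on its top, 68 mm apart, their colours in any order
- key_white (a joint): travel of the white spring key, 0 = up, 0.006 m = fully down (4 N; it springs back); counts as pressed beyond 0.0035
- key_white_top (a point): middle of the top of the white key, 28 mm in diameter, 72 mm above the bench when up, in a black collar 44 mm across that is 12 mm high
- key_yellow (a joint): travel of the yellow spring key, 0 = up, 0.006 m = fully down (4 N; it springs back); counts as pressed beyond 0.0035
- key_yellow_top (a point): middle of the top of the yellow key, 28 mm in diameter, 72 mm above the bench when up, in a black collar 44 mm across that is 12 mm high
- key_green (a joint): travel of the green spring key, 0 = up, 0.006 m = fully down (4 N; it springs back); counts as pressed beyond 0.0035
- key_green_top (a point): middle of the top of the green key, 28 mm in diameter, 72 mm above the bench when up, in a black collar 44 mm across that is 12 mm high
- key_red (a joint): travel of the red spring key, 0 = up, 0.006 m = fully down (4 N; it springs back); counts as pressed beyond 0.0035 (stop: not to be pressed)
- key_red_top (a point): middle of the top of the red key, 28 mm in diameter, 72 mm above the bench when up, in a black collar 44 mm across that is 12 mm high
- reagent1: bystander: clear glass bottle with a blue cap, 66 mm wide, 130 mm tall, standing; origin at the centre of its underside, z up
- beaker: bystander: glass beaker, 72 mm wide, 90 mm tall, empty, standing; origin at the centre of its underside, z up
Mind the look-alikes: they are no part of the job. What is shaped like the cell1 but pink or turquoise is not meant.

How it is judged (in metres and radians):
On the way, in this order (a step that is already met when the one before it is completed fails the run):
1. every blue cell lies in a notch of the cradle, the finished one in the stand, and the pin is through both eyelets, all let go (x of cell0 in the frame of cradle between -0.014 and 0.014 m and y of cell0 in the frame of cradle between -0.125 and 0.125 m and z of cell0 in the frame of cradle between 0.087 and 0.097 m and angle between the x axis of each of cell0, cell1, cell2, cell3 and the x axis of cradle, either way round below 0.12 rad and x of cell1 in the frame of cradle between -0.014 and 0.014 m and y of cell1 in the frame of cradle between -0.125 and 0.125 m and z of cell1 in the frame of cradle between 0.087 and 0.097 m and x of cell2 in the frame of cradle between -0.014 and 0.014 m and y of cell2 in the frame of cradle between -0.125 and 0.125 m and z of cell2 in the frame of cradle between 0.087 and 0.097 m and x of cell3 in the frame of cradle between -0.014 and 0.014 m and y of cell3 in the frame of cradle between -0.125 and 0.125 m and z of cell3 in the frame of cradle between 0.087 and 0.097 m and x of finished in the frame of stand between -0.014 and 0.014 m and y of finished in the frame of stand between -0.012 and 0.012 m and z of finished in the frame of stand between 0.087 and 0.097 m and angle between the x axis of finished and the x axis of stand, either way round below 0.12 rad and x of pin_tip in the frame of eyelets between 0.05 and 0.08 m and y of pin_tip in the frame of eyelets between -0.012 and 0.012 m and z of pin_tip in the frame of eyelets between -0.012 and 0.012 m and angle between the x axis of pin and the x axis of cradle, either way round below 0.2 rad and contact force between each of cell0, cell1, cell2, cell3, finished, pin and the fingers below 0.3 N), for 0.3 s.
2. the white key is pressed alone (value of joint key_white above 0.0035 m and value of joint each of key_yellow, key_green, key_red below 0.0015 m), for 0.05 s.
3. the yellow key is pressed alone (value of joint key_yellow above 0.0035 m and value of joint each of key_white, key_green, key_red below 0.0015 m), for 0.05 s.
4. the green key is pressed alone (value of joint key_green above 0.0035 m and value of joint each of key_white, key_yellow, key_red below 0.0015 m), for 0.05 s.
At the end, for the whole second after the job is handed in: every blue cell lies in a cradle notch and the orange one in the stand, across both rails (middle within 14 mm of centre, within 5 mm of seated height, 7 degrees of square); pin tip 50 to 80 mm past the middle of the eyelets, within 12 mm of their axis; all at rest, keys up (x of cell0 in the frame of cradle between -0.014 and 0.014 m and y of cell0 in the frame of cradle between -0.125 and 0.125 m and z of cell0 in the frame of cradle between 0.087 and 0.097 m and angle between the x axis of each of cell0, cell1, cell2, cell3 and the x axis of cradle, either way round below 0.12 rad and x of cell1 in the frame of cradle between -0.014 and 0.014 m and y of cell1 in the frame of cradle between -0.125 and 0.125 m and z of cell1 in the frame of cradle between 0.087 and 0.097 m and x of cell2 in the frame of cradle between -0.014 and 0.014 m and y of cell2 in the frame of cradle between -0.125 and 0.125 m and z of cell2 in the frame of cradle between 0.087 and 0.097 m and x of cell3 in the frame of cradle between -0.014 and 0.014 m and y of cell3 in the frame of cradle between -0.125 and 0.125 m and z of cell3 in the frame of cradle between 0.087 and 0.097 m and x of finished in the frame of stand between -0.014 and 0.014 m and y of finished in the frame of stand between -0.012 and 0.012 m and z of finished in the frame of stand between 0.087 and 0.097 m and angle between the x axis of finished and the x axis of stand, either way round below 0.12 rad and x of pin_tip in the frame of eyelets between 0.05 and 0.08 m and y of pin_tip in the frame of eyelets between -0.012 and 0.012 m and z of pin_tip in the frame of eyelets between -0.012 and 0.012 m and angle between the x axis of pin and the x axis of cradle, either way round below 0.2 rad and linear speed of each of cell0, cell1, cell2, cell3, finished, pin below 0.03 m/s and value of joint each of key_white, key_yellow, key_green, key_red below 0.0015 m); the robot touches nothing.
It fails at once if the red key is pressed (value of joint key_red above 0.003 m).
It fails at once if two keys are down together (value of joint each of key_white, key_yellow above 0.003 m or value of joint each of key_white, key_green above 0.003 m or value of joint each of key_white, key_red above 0.003 m or value of joint each of key_yellow, key_green above 0.003 m or value of joint each of key_yellow, key_red above 0.003 m or value of joint each of key_green, key_red above 0.003 m).
It fails at once if the near bottle or the beaker is knocked over (angle between any of reagent1, beaker's own z axis and vertical above 0.6 rad).
Of cell0, cell1, cell2, cell3 only 3 to 4 are there at a start; the rules pass over those that are not, and their reading is None.
At some moment in a run one of cell0, cell1, cell2, cell3 may be knocked a few centimetres aside while the robot is not near it.
Once in a run the grip may slacken for a moment while it holds something.
It also fails if it takes over 208 s, if anything falls off the work surface, if the arm or the gripper's body presses on something with over 40 N, if the wrist force passes 120 N, or if a joint passes its speed limit or range.

## Working session

There is one attempt and no reset: what is moved stays moved. The work goes in short steps, Python scripts to look and compute and a tool call to move; the robot and the scene stay as the last step left them, time stands still between calls to the robot, and variables do not carry over. Pictures are saved under pics/ and viewed, and the job is handed in when it is done.

Besides the shell and the picture viewer there is one more tool, called after "Call:" as name(argument=value, ...) on one line, values as JSON. send_rows: Moves the arm, as the interface text tells. Scaled input: -1 to 1 covers 1000 mm each way for a shift and 90 degrees each way for a turn. Its arguments: {"type":"object","properties":{"rows":{"type":"array","items":{"type":"number","minimum":-1,"maximum":1}},"jaw":{"type":"number"},"grip_force":{"type":"number"}},"required":["rows"]}

```bash
ls; mkdir -p pics; python3 - <<'E'
from workcell import sensors, vision, bot
import cv2,numpy as np
np.set_printoptions(precision=4,suppress=True)
print(sensors.sense())
for n in ("scene","top","wrist"):
    print(n,vision.camera_info(n))
    cv2.imwrite(f"pics/{n}0.png",vision.snapshot(n)[:,:,::-1])
E
```

```text
pics
{'clock': 0.0, 'q': array([-1.4756,  0.2592,  0.0207,  1.3337, -0.    ,  1.4182]), 'qd': array([ 0.0015,  0.0006,  0.0002,  0.0011, -0.0012,  0.0013]), 'joint_efforts': array([  0.0008, -55.5647,  34.4525,   0.0137,  -0.0002,   0.    ]), 'tool_pos': array([ 134.8643, -533.1504,  404.0611]), 'tcp_rot': array([-3.1403, -0.0002,  0.2478]), 'contact_force': array([-0.4423,  0.5259, -0.5849]), 'wrist_torque': array([-0.0332, -0.0166,  0.04  ]), 'gripper_width': 85.40212331641972}
scene {'intrinsics': array([[477.2657,   0.    , 319.5217],
       [  0.    , 477.2657, 240.6452],
       [  0.    ,   0.    ,   1.    ]]), 'world_to_cam': array([[  -0.7556,    0.6549,   -0.0112,  398.1725],
       [   0.402 ,    0.4502,   -0.7973, -129.5653],
       [  -0.5171,   -0.607 ,   -0.6035, 1460.9817],
       [   0.    ,    0.    ,    0.    ,    1.    ]])}
top {'intrinsics': array([[522.5579,   0.    , 318.5384],
       [  0.    , 522.5579, 246.2065],
       [  0.    ,   0.    ,   1.    ]]), 'world_to_cam': array([[   0.004 ,   -0.9999,   -0.01  ,  -28.3284],
       [  -0.9862,   -0.0023,   -0.1655,  493.5961],
       [   0.1654,    0.0105,   -0.9862, 1369.4625],
       [   0.    ,    0.    ,    0.    ,    1.    ]])}
wrist {'intrinsics': array([[411.7159,   0.    , 315.6334],
       [  0.    , 411.7159, 239.6341],
       [  0.    ,   0.    ,   1.    ]]), 'T_tool_cam': array([[ 0.0016, -0.9659, -0.2591, 64.6749],
       [ 1.    ,  0.0014,  0.0009, -0.8165],
       [-0.0005, -0.2591,  0.9659, 30.9577],
       [ 0.    ,  0.    ,  0.    ,  1.    ]])}
```

View pics/top0.png

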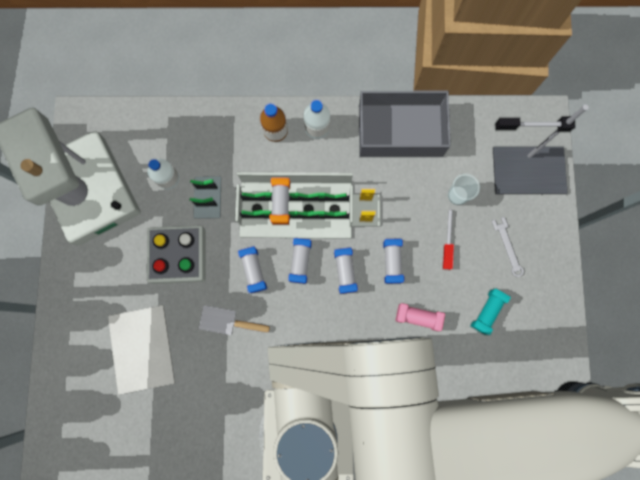

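View pics/scene0.png

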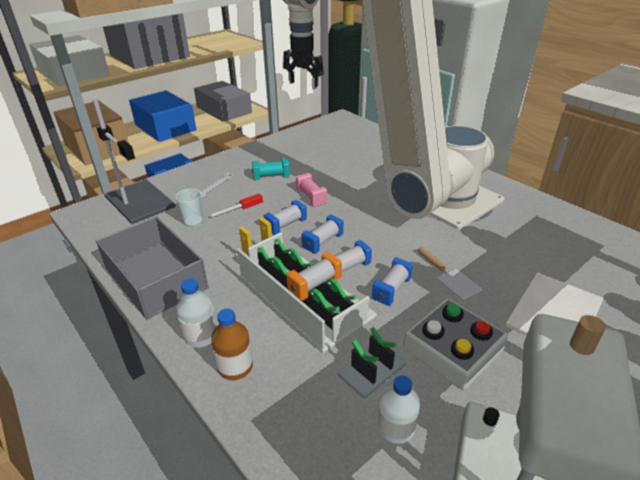

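View pics/wrist0.png

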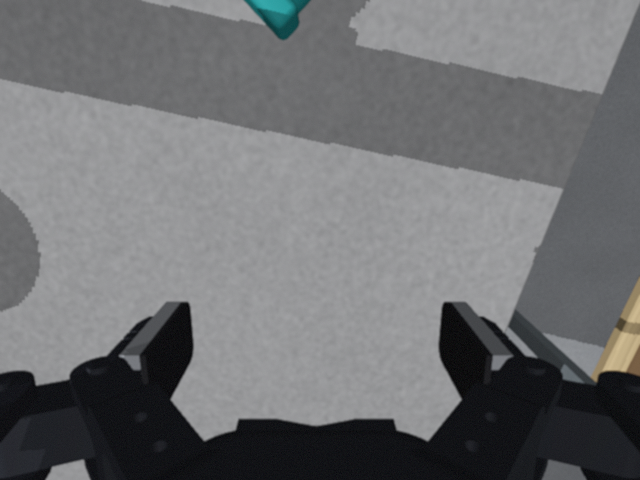

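Top view: four blue cells at about (253,270), (300,260), (345,270) and (393,260). The orange cell sits in the second notch from the left (280,200), the pin handle is at (448,255) with its rod pointing up (+x), the stand is at (205,195), the console at (175,253), and the eyelets at (367,195) and (367,215). The scene view shows the same layout, and the wrist view shows bare bench plus a turquoise decoy.

```bash
cat > h.py <<'E'
from workcell import sensors, vision, bot
import cv2,numpy as np
from scipy.spatial.transform import Rotation as Ro
np.set_printoptions(precision=4,suppress=True)
RNG={'blue':((100,120,60),(125,255,255)),'orange':((6,150,120),(16,255,255)),'yellow':((22,150,100),(32,255,255)),
'green':((50,120,40),(75,255,255)),'red':((0,170,90),(4,255,255)),'white':((0,0,190),(179,40,255))}
def cam(name):
    i=vision.camera_info(name)
    if name=='wrist':
        s=sensors.sense(); T=np.eye(4); T[:3,:3]=Ro.from_euler('xyz',s['tcp_rot']).as_matrix(); T[:3,3]=s['tool_pos']
        return i['intrinsics'],T@i['T_tool_cam']
    return i['intrinsics'],np.linalg.inv(i['world_to_cam'])
def snap(name,save=None):
    c=cam(name); im=vision.snapshot(name)
    if save: cv2.imwrite('pics/'+save+'.png',im[:,:,::-1])
    return im,c
def ray(c,uv,z):
    K,T=c; d=T[:3,:3]@np.linalg.inv(K)@np.array([uv[0],uv[1],1.]); o=T[:3,3]
    return o+d*(z-o[2])/d[2]
def proj(c,p):
    K,T=c; q=T[:3,:3].T@(np.asarray(p,float)-T[:3,3]); q=K@q; return q[:2]/q[2]
def blobs(im,col,amin=20):
    hsv=cv2.cvtColor(im,cv2.COLOR_RGB2HSV); m=cv2.inRange(hsv,*map(np.array,RNG[col]))
    n,l,st,ce=cv2.connectedComponentsWithStats(m)
    out=[]
    for k in range(1,n):
        if st[k,4]>=amin:
            mm=(l==k).astype(np.uint8); ct=max(cv2.findContours(mm,0,2)[0],key=len)
            out.append((ce[k],st[k,4],st[k,:4],cv2.minAreaRect(ct)))
    return out
E
python3 - <<'E'
from h import *
im,c=snap('top'); print(c[1][:3,3])
im2,c2=snap('scene')
for col,z in (('blue',50),('orange',117),('yellow',103),('green',90),('red',24)):
    for b in blobs(im,col): print('top',col,b[0],b[1],b[2],ray(c,b[0],z))
cv2.imwrite('pics/topz.png',cv2.resize(im[140:310,130:480],None,fx=2.25,fy=2.25,interpolation=3)[:,:,::-1])
E
```

```text
[ 260.3499  -41.5605 1431.9071]
top blue [316.1193 105.789 ] 109 [311 100  11  12] [892.0058 -18.4558  50.    ]
top blue [270.4    109.5652] 115 [265 104  12  12] [880.8188 109.8562  50.    ]
top blue [154.023  164.4483] 87 [149 160  11  10] [720.1551 428.6312  50.    ]
top blue [302.2743 241.8938] 113 [293 238  18   9] [503.8146  16.8832  50.    ]
top blue [392.8167 241.975 ] 120 [384 239  19   8] [ 504.1411 -225.9869   50.    ]
top blue [247.3304 251.2087] 115 [238 247  19  10] [478.1256 164.0086  50.    ]
top blue [343.1282 251.6068] 117 [334 248  19   9] [477.6728 -92.7108  50.    ]
top blue [297.5766 278.2044] 137 [289 274  18   9] [405.886   28.4649  50.    ]
top blue [394.1838 278.8015] 136 [385 275  19   8] [ 405.0561 -227.6749   50.    ]
top blue [256.8966 286.8345] 145 [248 281  19  12] [382.612  136.0787  50.    ]
top blue [348.1912 288.1397] 136 [339 283  19  10] [ 379.913  -105.7251   50.    ]
top orange [267.7849 122.314 ] 172 [261 113  16  17] [814.7756 108.7853 117.    ]
top orange [281.5  181.25] 60 [271 178  19   9] [652.4683  69.7173 117.    ]
top orange [280.1573 
[... 333 characters left out ...]
82.3976] 83 [191 180  22   6] [657.1347 282.6983  90.    ]
top green [257.4352 194.963 ] 108 [242 193  29   5] [622.8119 135.2489  90.    ]
top green [316.9631 195.6037] 217 [290 193  56   6] [621.2712 -22.5648  90.    ]
top green [201.9028 200.3333] 72 [191 198  22   5] [607.9522 282.1948  90.    ]
top green [256.3047 212.6094] 128 [242 209  29   7] [574.8618 137.1109  90.    ]
top green [317.996  213.4269] 253 [290 210  56   7] [572.9285 -25.5014  90.    ]
top green [184.6466 264.319 ] 116 [179 259  12  12] [436.9776 320.0771  90.    ]
top red [447.9447 256.3166] 199 [444 245   9  24] [ 469.5071 -378.2306   24.    ]
top red [158.95 265.11] 100 [154 260  11  11] [443.3039 407.9425  24.    ]
```

View pics/topz.png

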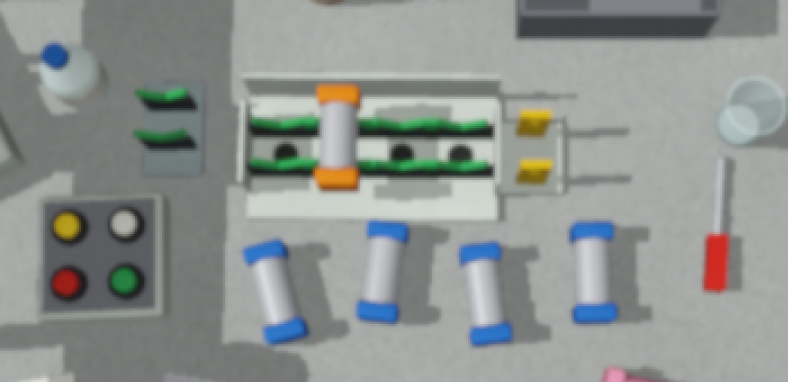

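Call:
send_rows(rows=[0,0,-0.01,-0.118,0,0,-0.01,-0.118,0,0,-0.01,-0.118,0,0,-0.01,-0.118,0,0,-0.01,-0.118,0,0,0,-0.118,0,0,0,-0.118,0,0,0,-0.118,0,0,0,-0.118,0,0,0,-0.118,0,0,0,-0.118,0,0,0,-0.118,0,0,0,-0.118,0,0,0,-0.118,0,0,0,-0.118,0,0,0,-0.072])

```text
clock: 2.25
tool_pos: [134.9, -533.2, 454.5]
tcp_rot: [3.141, -0.0, -3.137]
contact_force: [-1.0, 0.6, -0.4]
gripper_width: 85.5
```

Call:
send_rows(rows=[-0.038,0.0473,0,0,-0.038,0.0473,0,0,-0.038,0.0473,0,0,-0.038,0.0473,0,0,-0.038,0.0473,0,0,-0.038,0.0473,0,0,-0.038,0.0473,0,0,-0.038,0.0473,0,0,-0.038,0.0473,0,0,-0.038,0.0473,0,0,-0.038,0.0473,0,0,-0.038,0.0473,0,0,0,0,0,0])

```text
clock: 3.88
tool_pos: [592.9, 37.3, 453.1]
tcp_rot: [3.141, -0.002, -3.138]
contact_force: [-0.1, -0.2, 0.7]
gripper_width: 85.4
```

```bash
python3 - <<'E'
from h import *
im,c=snap('wrist','w1'); s=sensors.sense(); print(s['tool_pos'],s['tcp_rot'],s['q'])
for col,z in (('blue',50),('orange',117),('yellow',103),('green',90),('red',24)):
    for b in blobs(im,col,60): print(col,b[0],b[1],b[2],ray(c,b[0],z))
E
```

```text
[591.9354  35.7696 453.5416] [ 3.1416 -0.0018 -3.139 ] [-0.0811  0.3276  0.2428  1.4877 -0.0001 -0.0837]
blue [461.1825  74.2943] 1726 [426  54  70  41] [480.7165 160.5289  50.    ]
blue [169.4908  72.7622] 1909 [135  56  71  35] [480.8939 -85.8773  50.    ]
blue [294.3568 104.6683] 1393 [267  89  57  31] [505.939   19.3346  50.    ]
blue [ 31.9994 104.1666] 1633 [ 0 91 68 26] [ 506.7915 -206.2888   50.    ]
orange [365.9399 169.311 ] 1881 [334 154  66  32] [554.4216  74.8202 117.    ]
orange [360.5017 292.0597] 1491 [331 269  61  37] [651.057   74.1007 117.    ]
yellow [ 84.0024 185.6756] 1236 [ 44 174  85  23] [ 569.4983 -141.67    103.    ]
yellow [ 96.1826 252.3143] 1632 [ 56 233  80  36] [ 623.4514 -139.3924  103.    ]
green [244.5795 192.4995] 2012 [150 185 185  16] [576.0897 -19.5906  90.    ]
green [434.6151 194.9991] 1060 [391 188  94  16] [577.2791 134.663   90.    ]
green [603.4075 234.4364] 692 [571 227  69  16] [609.5528 277.9826  90.    ]
green [248.2744 248.5859] 1997 [156 241 178  17] [623.448  -18.3432  90.    ]
green [428.8247 250.7575] 1027 [388 243  91  17] [624.5246 133.5956  90.    ]
green [595.3919 287.9847] 717 [562 279  71  19] [657.2507 279.9883  90.    ]
```

View pics/w1.png

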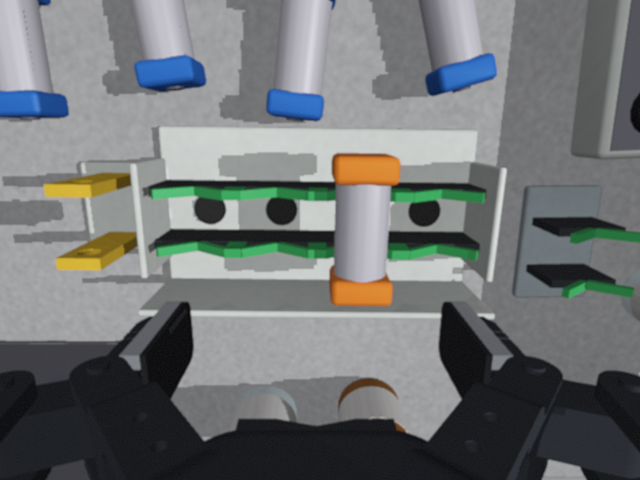

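```bash
python3 - <<'E'
from h import *
s=sensors.sense()
im,c=snap('wrist','w2'); 
cv2.imwrite('pics/w2z.png',cv2.resize(im[120:330,30:330],None,fx=2.6,fy=2.6,interpolation=3)[:,:,::-1])
cv2.imwrite('pics/w2y.png',cv2.resize(im[120:330,320:640],None,fx=2.5,fy=2.5,interpolation=3)[:,:,::-1])
for uv,z in (((142,314),95),((493,316),95),((140,278),82),((134,166),82),((490,277),82),((503,168),82)): print(uv,ray(c,uv,z))
E
```

```text
(142, 314) [ 680.3949 -113.6856   95.    ]
(493, 316) [680.9761 190.576   95.    ]
(140, 278) [ 652.1152 -117.7627   82.    ]
(134, 166) [ 554.83   -112.3096   82.    ]
(490, 277) [649.8674 189.738   82.    ]
(503, 168) [555.1718 189.5717  82.    ]
```

View pics/w2z.png

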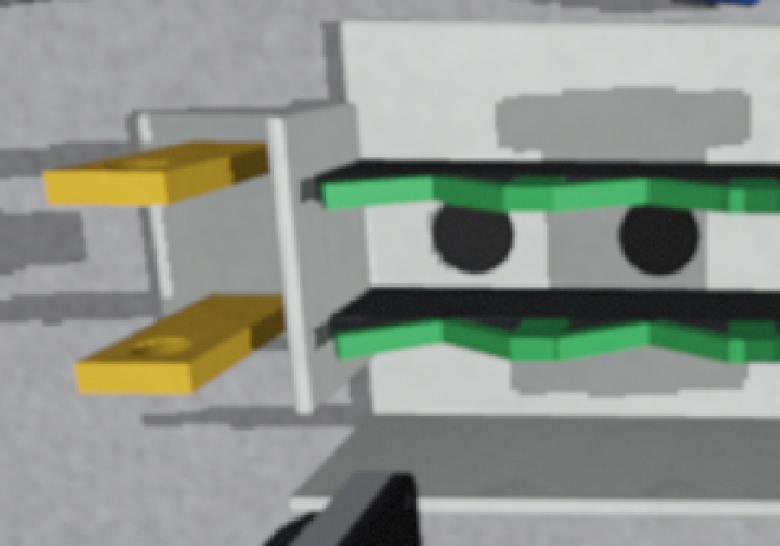

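View pics/w2y.png

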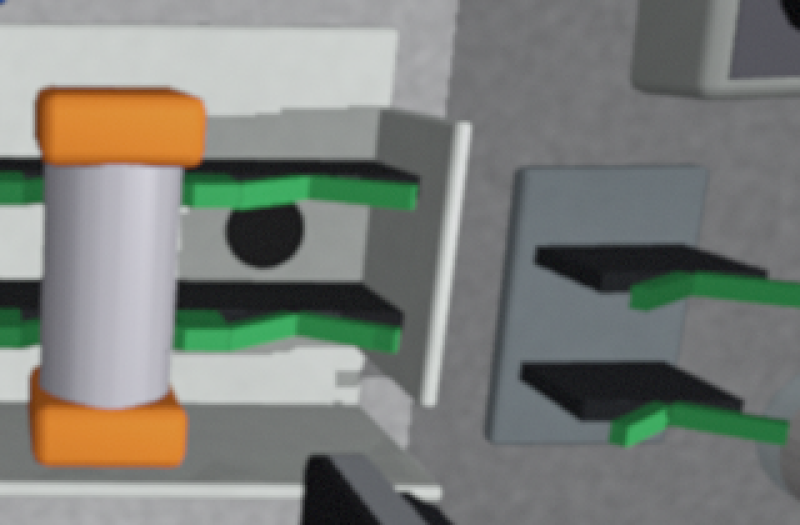

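```bash
python3 - <<'E'
from h import *
c=cam('wrist'); print(c[1][:3,3])
for zu in ((105,187),(135,378)): print('eye',ray(c,(30+zu[0]/2.6,120+zu[1]/2.6),103))
for zu in ((45,187),(165,187),(77,378),(192,378)): print('eyeends',ray(c,(30+zu[0]/2.6,120+zu[1]/2.6),103))
P=[ray(c,(320+u/2.5,120+v/2.5),12) for u,v in ((517,168),(708,165),(680,442),(487,442))]
print(np.array(P),np.mean(P,0))
P=[ray(c,(320+u/2.5,120+v/2.5),65) for u,v in ((690,283),(670,414))]
print('standnotch',np.array(P))
E
```

```text
[524.2989  35.1515 423.1794]
eye [ 572.4222 -156.401   103.    ]
eye [ 632.8664 -156.145   103.    ]
eyeends [ 572.4713 -174.4313  103.    ]
eyeends [ 572.3731 -138.3714  103.    ]
eyeends [ 632.9173 -174.4257  103.    ]
eyeends [ 632.8163 -138.1801  103.    ]
[[580.1125 246.2901  12.    ]
 [578.7052 322.4357  12.    ]
 [697.7558 332.3406  12.    ]
 [697.989  249.4306  12.    ]] [638.6406 287.6243  12.    ]
standnotch [[614.0469 286.7508  65.    ]
 [664.2244 288.3382  65.    ]]
```

Call:
send_rows(rows=[-0.0105,0.038,0,0,0,0,0.06,0,0,0,0.06,0,0,0,0.05,0,0,0,0.025,0,0,0,0.01,0,0,0,0,0,0,0,0,0])

```text
clock: 4.97
tool_pos: [601.9, 71.8, 251.2]
tcp_rot: [-3.141, 0.002, 3.141]
contact_force: [-0.2, -0.6, -0.7]
gripper_width: 85.4
```

Call:
send_rows(rows=[0,0,0,0,0,0,0,0,0,0,0,0,0,0,0,0,0,0,0,0], jaw=1, grip_force=70)

```text
clock: 5.6
tool_pos: [601.7, 74.0, 251.2]
tcp_rot: [3.137, 0.002, -3.14]
contact_force: [-2.4, 11.4, 9.6]
gripper_width: 42.1
```

Call:
send_rows(rows=[0,0,-0.02,0,0,0,-0.04,0,0,0,-0.05,0,-0.009,0.05,0,0,-0.009,0.05,0,0,-0.009,0.05,0,0,-0.01,0.05,0,0,0,0.0135,0,0,0,0,0,0])

```text
clock: 6.72
tool_pos: [638.4, 286.5, 358.9]
tcp_rot: [-3.141, -0.001, -3.14]
contact_force: [1.2, -0.1, -3.3]
gripper_width: 42.2
```

```bash
python3 - <<'E'
from h import *
s=sensors.sense(); print(s['tool_pos'],s['tcp_rot'],s['gripper_width'])
im,c=snap('wrist','w3')
E
```

```text
[638.432  286.4622 358.8822] [-3.1409 -0.0013 -3.1404] 42.19583514604235
```

View pics/w3.png

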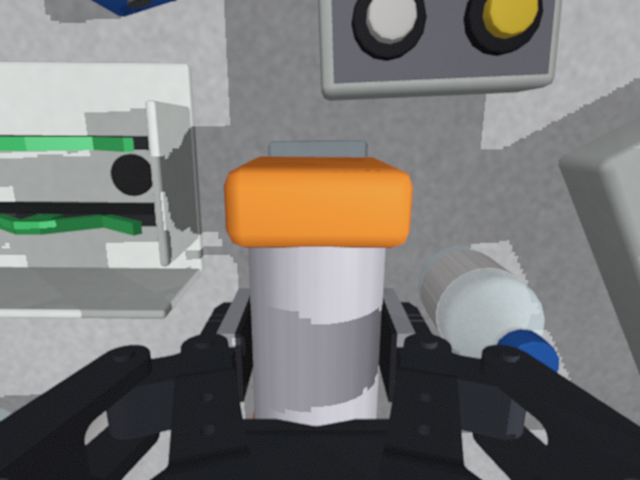

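```bash
python3 - <<'E'
from h import *
c=cam('wrist')
for uv,z in (((269,142),12),((367,141),12),((318,141.5),12),((528,352),130),((480,310),100),((440,300),50)): print(uv,ray(c,uv,z))
im,ct=snap('top'); hsv=0
for b in blobs(im,'green'): print(b[0],b[1],ray(ct,b[0],76))
cv2.imwrite('pics/t3.png',cv2.resize(im[140:290,130:330],None,fx=4,fy=4,interpolation=3)[:,:,::-1])
E
```

```text
(269, 142) [581.301  250.8061  12.    ]
(367, 141) [580.4462 324.0767  12.    ]
(318, 141.5) [580.8734 287.4565  12.    ]
(528, 352) [687.4732 400.2816 130.    ]
(480, 310) [676.8154 384.8593 100.    ]
(440, 300) [692.0105 376.5435  50.    ]
[206.9167 182.0833] 48 [662.1629 274.1164  76.    ]
[293.4877 195.3945] 365 [625.53    40.4641  76.    ]
[207.1562 200.2188] 32 [611.9144 271.4919  76.    ]
[293.7092 213.2058] 447 [576.6832  39.2908  76.    ]
```

View pics/t3.png

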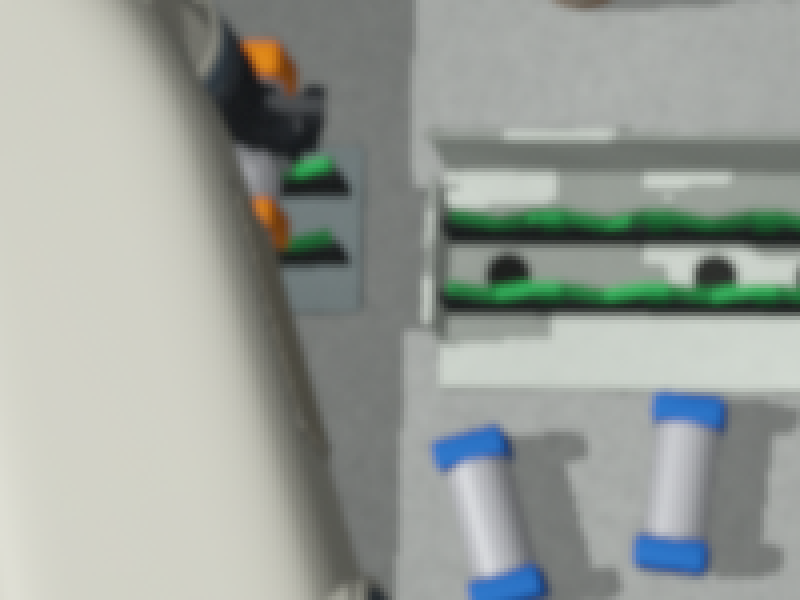

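Call:
send_rows(rows=[-0.0015,0.0015,0.04,-0.012,0,0,0.03,0,0,0,0.02,0,0,0,0.01,0,0,0,0.005,0,0,0,0.003,0,0,0,0,0,0,0,0,0])

```text
clock: 7.82
tool_pos: [640.3, 287.3, 252.2]
tcp_rot: [3.141, 0.001, -3.123]
contact_force: [-0.5, 0.8, -1.4]
gripper_width: 41.9
```

Call:
send_rows(rows=[0,0,0.001,0,0,0,0,0])

```text
clock: 8.07
tool_pos: [640.3, 287.4, 251.9]
tcp_rot: [3.141, 0.002, -3.123]
contact_force: [-2.0, 0.3, 5.5]
gripper_width: 42.2
```

Call:
send_rows(rows=[0,0,0,0,0,0,0,0,0,0,0,0,0,0,-0.02,0,0,0,-0.04,0,0,0,-0.06,0,0,0,-0.06,0,0,0,0,0,0,0,0,0], jaw=-0.35)

```text
clock: 9.2
tool_pos: [640.2, 287.2, 430.1]
tcp_rot: [-3.141, -0.0, -3.123]
contact_force: [0.8, 0.2, -1.8]
gripper_width: 57.6
```

```bash
python3 - <<'E'
from h import *
s=sensors.sense(); print(s['tool_pos'],s['tcp_rot'],s['gripper_width'])
im,c=snap('wrist','w4')
for b in blobs(im,'orange',60): print('orange',b[0],b[1],b[2],b[3],ray(c,b[0],113))
E
```

```text
[640.2366 287.1596 430.1304] [-3.1414 -0.0004 -3.1232] 57.57057938592157
orange [319.3702 158.8413] 2218 [284 143  72  33] ((319.5, 159.0), (32.0, 71.0), 90.0) [593.3845 289.3343 113.    ]
orange [317.8841 292.1474] 1743 [286 266  66  41] ((318.5, 286.0), (65.0, 40.0), 0.0) [691.1777 290.4106 113.    ]
orange [126.6789 451.7523] 436 [107 437  37  33] ((125.5769271850586, 453.3845520019531), (14.144853591918945, 46.594818115234375), 33.690067291259766) [837.6313 133.5283 113.    ]
```

View pics/w4.png

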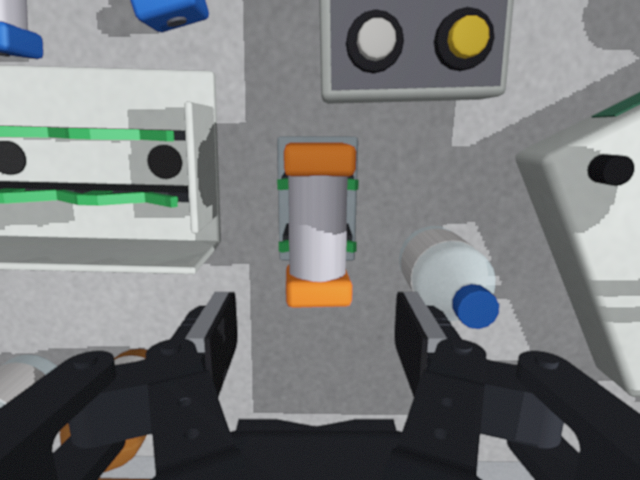

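Call:
send_rows(rows=[0.028,-0.0525,-0.008,0.012,0.028,-0.0525,-0.008,0,0.028,-0.0525,-0.008,0,0.028,-0.0525,-0.008,0,0.028,-0.0525,-0.008,0,0.028,-0.0525,-0.008,0,0,0,0,0,0,0,0,0])

```text
clock: 10.25
tool_pos: [473.2, -28.4, 477.7]
tcp_rot: [3.141, -0.002, 3.14]
contact_force: [0.6, 0.2, -0.2]
gripper_width: 57.7
```

```bash
python3 - <<'E'
from h import *
s=sensors.sense(); print(s['tool_pos'],s['tcp_rot'],s['gripper_width'])
im,c=snap('wrist','w5')
for b in blobs(im,'blue',60): print('blue',b[0],b[1],b[2],ray(c,b[0],45))
for b in blobs(im,'red',60): print('red',b[0],b[1],b[2],ray(c,b[0],22))
for b in blobs(im,'yellow',60): print('yellow',b[0],b[1],b[2],ray(c,b[0],103))
E
```

```text
[473.1515 -28.3794 477.7027] [ 3.1409 -0.0015  3.1401] 57.67480187996915
blue [490.0026 105.1037] 1534 [456  87  68  36] [384.8445 134.5052  45.    ]
blue [234.2218 101.3072] 1276 [206  88  59  29] [ 381.5216 -102.9849   45.    ]
blue [109.5988 129.9646] 1468 [ 75 119  71  24] [ 407.1984 -221.8002   45.    ]
blue [375.8938 130.4546] 1168 [348 118  56  27] [407.6238  29.3304  45.    ]
blue [252.3981 204.3038] 1050 [226 188  53  30] [478.1486 -89.9855  45.    ]
blue [506.1424 204.6298] 1229 [473 189  65  31] [478.4748 160.7706  45.    ]
blue [360.7779 230.0903] 986 [337 212  51  31] [504.3671  17.8317  45.    ]
blue [123.9624 229.7429] 1225 [ 92 214  65  28] [ 504.0005 -219.9541   45.    ]
yellow [185.3636 300.7954] 1378 [157 280  60  44] [ 555.7318 -144.8726  103.    ]
```

View pics/w5.png

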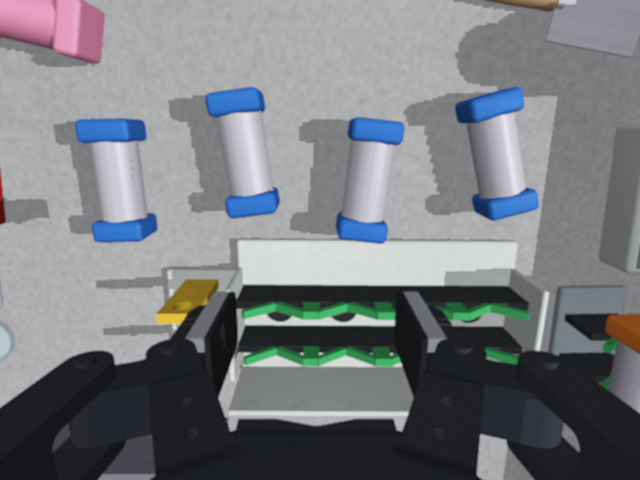

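Call:
send_rows(rows=[0.017,0.0515,0,0.074,0,0,0.06,0,0,0,0.06,0,0,0,0.06,0,0,0,0.06,0,0,0,0.035,0,0,0,0.015,0,0,0,0.005,0,0,0,0,0,0,0,0,0], jaw=-1)

```text
clock: 11.55
tool_pos: [456.4, 23.5, 184.3]
tcp_rot: [-3.142, 0.001, 3.026]
contact_force: [0.2, -0.5, -0.2]
gripper_width: 85.6
```

Call:
send_rows(rows=[0,0,0,0,0,0,0,0,0,0,0,0,0,0,0,0,0,0,0,0], jaw=1, grip_force=70)

```text
clock: 12.18
tool_pos: [456.2, 23.4, 184.5]
tcp_rot: [3.141, 0.001, 3.025]
contact_force: [-3.0, 1.9, 9.7]
gripper_width: 42.3
```

Call:
send_rows(rows=[0,0,-0.03,0,0,0,-0.06,0,0,0,-0.04,-0.069,-0.0487,0.017,0,0,-0.0487,0.017,0,0,-0.0487,0.017,0,0,0,0,0,0,0,0,0,0])

```text
clock: 13.18
tool_pos: [602.2, 73.0, 312.6]
tcp_rot: [-3.141, -0.003, 3.133]
contact_force: [-0.1, 0.5, -3.7]
gripper_width: 41.9
```

```bash
python3 - <<'E'
from h import *
s=sensors.sense(); print(s['tool_pos'],s['tcp_rot'],s['gripper_width'])
im,c=snap('wrist','w6')
for b in blobs(im,'blue',600): print('blue',b[0],b[1],b[2],ray(c,b[0],s['tool_pos'][2]-155))
E
```

```text
[602.1692  73.0048 312.5893] [-3.1415 -0.0027  3.1335] 41.858126047587646
blue [38.8943 27.5159] 4030 [ 0  0 87 60] [507.6728  -1.7565 157.5893]
blue [479.6318  24.4132] 4593 [426   0 117  60] [507.6977 119.1483 157.5893]
blue [315.5982 193.799 ] 15476 [221 150 190  88] [554.0545  73.9042 157.5893]
```

View pics/w6.png

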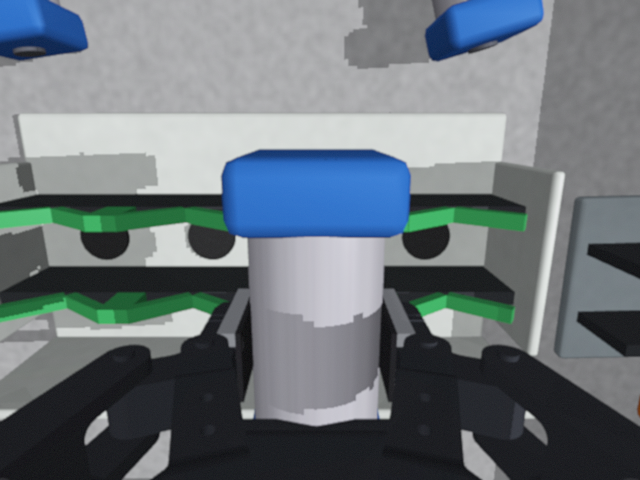

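Call:
send_rows(rows=[-0.001,0.0013,0.03,0,0,0,0.018,0,0,0,0.008,0,0,0,0.004,0,0,0,0.001,0,0,0,0,0,0,0,0,0])

```text
clock: 14.1
tool_pos: [603.7, 74.3, 253.1]
tcp_rot: [3.142, 0.001, 3.133]
contact_force: [-1.1, 0.5, -5.2]
gripper_width: 42.0
```

Call:
send_rows(rows=[0,0,0.0015,0,0,0,0,0,0,0,0,0])

```text
clock: 14.48
tool_pos: [603.7, 74.4, 251.7]
tcp_rot: [3.142, 0.001, 3.133]
contact_force: [-1.1, 0.1, 2.7]
gripper_width: 42.0
```

Seated. Release, lift and look at the next cells.

Call:
send_rows(rows=[0,0,0,0,0,0,0,0,0,0,0,0,0,0,-0.02,0,0,0,-0.04,0,0.02,0,-0.06,0,0.05,0,-0.03,0,0.05,0,0,0,0,0,0,0,0,0,0,0], jaw=-0.3)

```text
clock: 15.72
tool_pos: [484.1, 75.3, 400.8]
tcp_rot: [3.142, 0.001, 3.133]
contact_force: [-0.9, -0.2, 0.1]
gripper_width: 55.5
```

```bash
cat > look.py <<'E'
from h import *
import sys
s=sensors.sense(); print(s['clock'],s['tool_pos'],s['tcp_rot'],s['gripper_width'])
im,c=snap('wrist',sys.argv[1])
for b in blobs(im,'blue',300):
    p=ray(c,b[0],45); print('blue',b[0],b[1],b[2],p, ray(c,b[0],112))
E
python3 look.py w7
```

```text
15.725 [484.1088  75.3185 400.8235] [3.1416 0.0012 3.1334] 55.53667381029217
blue [399.0941  81.543 ] 2094 [363  59  73  47] [384.7045 138.3365  45.    ] [391.4176 125.5596 112.    ]
blue [80.3185 79.5021] 2559 [35 61 94 38] [381.717  -97.4152  45.    ] [389.0464 -61.5593 112.    ]
blue [114.7858 206.7376] 1989 [ 74 187  82  38] [477.222 -84.778  45.   ] [464.8498 -51.529  112.    ]
blue [426.3982 206.0881] 1680 [390 186  71  40] [478.3442 164.5216  45.    ] [465.7405 146.343  112.    ]
blue [316.7887 323.2671] 3478 [281 298  74  51] [580.5624  76.2555  45.    ] [546.8723  76.2852 112.    ]
```

View pics/w7.png

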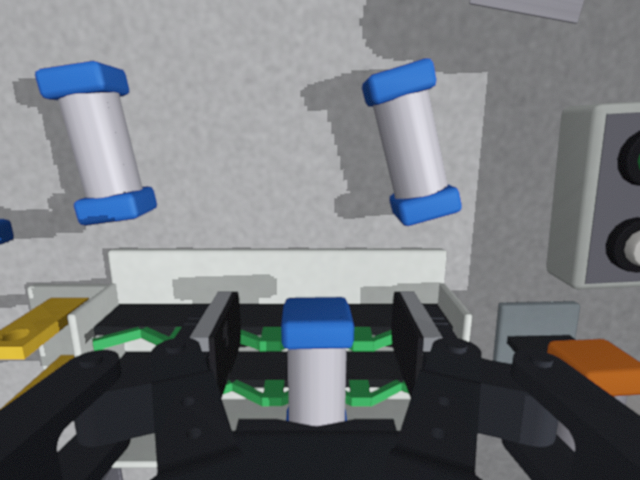

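Call:
send_rows(rows=[0.0265,0.038,0,0,0.0265,0.038,0,-0.09,0,0,0.06,-0.089,0,0,0.06,0,0,0,0.05,0,0,0,0.03,0,0,0,0.012,0,0,0,0.004,0,0,0,0,0,0,0,0,0], jaw=-1)

```text
clock: 17.02
tool_pos: [431.9, 151.8, 185.4]
tcp_rot: [-3.141, 0.002, -2.869]
contact_force: [-0.0, 0.2, 0.3]
gripper_width: 85.4
```

Call:
send_rows(rows=[0,0,0,0,0,0,0,0,0,0,0,0,0,0,0,0,0,0,0,0], jaw=1, grip_force=70)

```text
clock: 17.65
tool_pos: [431.5, 151.9, 185.2]
tcp_rot: [3.141, 0.001, -2.868]
contact_force: [-3.8, 1.5, 9.1]
gripper_width: 42.3
```

Call:
send_rows(rows=[0,0,-0.03,0,0,0,-0.06,0.09,0,0,-0.04,0.089,-0.043,-0.0014,0,0,-0.043,-0.0014,0,0,-0.043,-0.0014,0,0,-0.043,-0.0014,0,0,0,0,0,0,0,0,0,0])

```text
clock: 18.77
tool_pos: [603.1, 144.7, 313.5]
tcp_rot: [-3.141, -0.002, 3.133]
contact_force: [-1.3, 1.0, -2.9]
gripper_width: 41.4
```

```bash
python3 look.py w8
```

```text
18.775 [603.0866 144.6755 313.5448] [-3.1414 -0.0023  3.1333] 41.38065077066922
blue [263.6981 187.9061] 22292 [ 85 148 324  89] [568.7071 115.4027  45.    ] [559.5227 123.9572 112.    ]
```

View pics/w8.png

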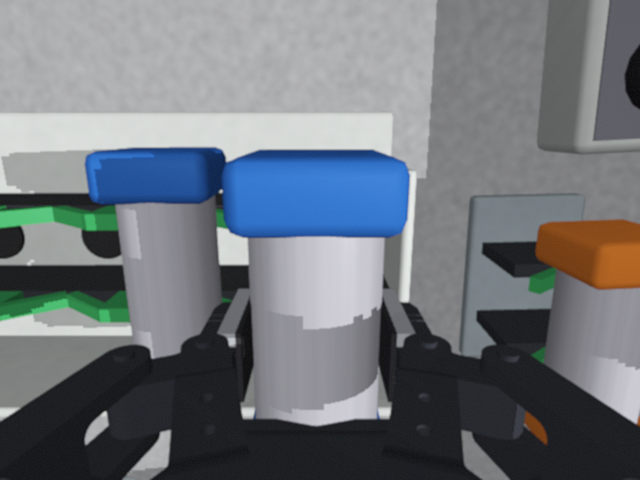

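```bash
python3 - <<'E'
from h import *
c=cam('wrist')
print('B',ray(c,(165,203),117)+[38,0,0]); print('A',ray(c,(315,237),313.5-160.2+25)+[38,0,0])
E
```

```text
B [602.5998  84.1818 117.    ]
A [601.2721 145.516  178.3   ]
```

Call:
send_rows(rows=[-0.001,0.0016,0.03,0,0,0,0.018,0,0,0,0.008,0,0,0,0.004,0,0,0,0.001,0,0,0,0,0,0,0,0,0])

```text
clock: 19.7
tool_pos: [604.6, 146.3, 253.9]
tcp_rot: [3.142, 0.001, 3.133]
contact_force: [0.0, 0.3, -3.9]
gripper_width: 41.7
```

Call:
send_rows(rows=[0.0005,0,0.0018,0,0,0,0,0,0,0,0,0])

```text
clock: 20.08
tool_pos: [604.1, 146.4, 252.3]
tcp_rot: [3.141, 0.001, 3.133]
contact_force: [0.6, -0.5, 4.4]
gripper_width: 41.8
```

Call:
send_rows(rows=[0,0,0,0,0,0,0,0,0,0,0,0,0,0,-0.02,0,0,0,-0.05,0,0,0,-0.06,0,0.03,-0.049,-0.02,0,0.03,-0.049,0,0,0.03,-0.049,0,0,0.03,-0.049,0,0,0.03,-0.049,0,0,0,0,0,0,0,0,0,0], jaw=-0.18)

```text
clock: 21.7
tool_pos: [452.0, -97.5, 401.8]
tcp_rot: [3.141, 0.0, 3.132]
contact_force: [-0.3, 0.0, -0.2]
gripper_width: 50.3
```

```bash
python3 look.py w9
```

```text
21.7 [451.9807 -97.5224 401.8205] [3.1414 0.0005 3.1323] 50.29550685923657
blue [304.5753 122.8647] 1766 [272 106  66  36] [ 381.2627 -104.766    45.    ] [ 382.0512 -103.0386  112.    ]
blue [152.359  157.8154] 2075 [114 144  79  30] [ 406.5086 -223.5822   45.    ] [ 402.1059 -197.423   112.    ]
blue [322.1818 245.188 ] 1436 [292 226  61  35] [478.2238 -91.7061  45.    ] [459.0744 -92.6642 112.    ]
blue [167.7468 275.1633] 1647 [132 252  72  38] [ 503.3954 -221.4644   45.    ] [ 479.0701 -195.7407  112.    ]
blue [584.3363 352.8645] 4508 [499 332 141  55] [579.2308 140.2109  45.    ] [539.3116  91.5642 112.    ]
blue [501.6333 463.5667] 570 [487 438  37  42] [697.9808  80.1086  45.    ] [633.6433  43.8207 112.    ]
```

View pics/w9.png

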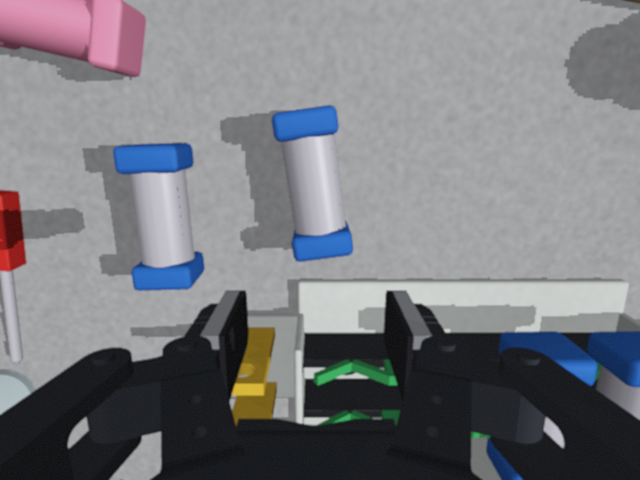

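Call:
send_rows(rows=[0.0235,-0.001,0.03,-0.091,0,0,0.06,0,0,0,0.06,0,0,0,0.04,0,0,0,0.018,0,0,0,0.007,0,0,0,0.002,0,0,0,0,0,0,0,0,0], jaw=-1)

```text
clock: 22.88
tool_pos: [428.7, -98.2, 185.4]
tcp_rot: [-3.141, 0.001, -3.007]
contact_force: [-0.4, -0.2, 0.2]
gripper_width: 84.9
```

Call:
send_rows(rows=[0,0,0,0,0,0,0,0,0,0,0,0,0,0,0,0,0,0,0,0], jaw=1, grip_force=70)

```text
clock: 23.5
tool_pos: [428.5, -98.4, 185.3]
tcp_rot: [-3.141, 0.001, -3.007]
contact_force: [-2.0, -0.4, 9.6]
gripper_width: 42.5
```

Call:
send_rows(rows=[0,0,-0.03,0,0,0,-0.06,0.091,0,0,-0.04,0,-0.0435,0.0252,0,0,-0.0435,0.0252,0,0,-0.0435,0.0252,0,0,-0.0435,0.0252,0,0,0,0,0,0,0,0,0,0])

```text
clock: 24.62
tool_pos: [602.9, 1.3, 313.8]
tcp_rot: [3.141, -0.002, 3.134]
contact_force: [-0.4, 0.2, -3.4]
gripper_width: 41.7
```

```bash
python3 look.py w10
```

```text
24.625 [602.9271   1.2507 313.7779] [ 3.1415 -0.0021  3.1338] 41.72760542318533
blue [406.3987 186.7416] 26830 [223 146 417  95] [568.4618  54.5864  45.    ] [559.3113  39.8657 112.    ]
blue [585.9027 370.2462] 3948 [527 325 113  81] [689.353  178.1107  45.    ] [646.1645 128.6107 112.    ]
```

View pics/w10.png

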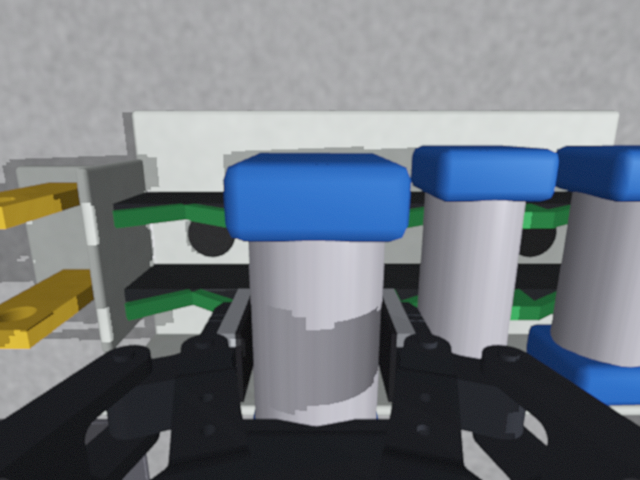

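Call:
send_rows(rows=[0,0.0011,0.03,0,0,0,0.018,0,0,0,0.008,0,0,0,0.005,0,0,0,0.0022,0,0,0,0,0,0,0,0,0])

```text
clock: 25.55
tool_pos: [603.3, 2.3, 252.5]
tcp_rot: [-3.141, 0.001, 3.133]
contact_force: [-3.6, 1.5, 7.2]
gripper_width: 41.8
```

Call:
send_rows(rows=[0,0,0,0,0,0,0,0,0,0,0,0,0,0,-0.02,0,0,0,-0.05,0,0,0,-0.06,0,0.026,-0.045,-0.02,0,0.026,-0.045,0,0,0.026,-0.045,0,0,0.026,-0.045,0,0,0.026,-0.045,0,0,0,0,0,0,0,0,0,0], jaw=-0.25)

```text
clock: 27.18
tool_pos: [471.4, -221.8, 401.5]
tcp_rot: [3.141, 0.0, 3.132]
contact_force: [0.4, -0.1, -0.1]
gripper_width: 53.4
```

```bash
python3 look.py w11
```

```text
27.175 [ 471.4229 -221.7571  401.4984] [3.1414 0.0002 3.1324] 53.37768916868067
blue [304.7252 131.4823] 1725 [273 117  65  30] [ 406.9553 -228.9653   45.    ] [ 406.4564 -227.2456  112.    ]
blue [309.1124 253.6254] 1423 [280 234  59  33] [ 504.6474 -226.753    45.    ] [ 484.0415 -225.4887  112.    ]
blue [607.499  334.3216] 3134 [566 311  74  53] [580.3283  33.0422  45.    ] [544.1457 -19.1645 112.    ]
```

View pics/w11.png

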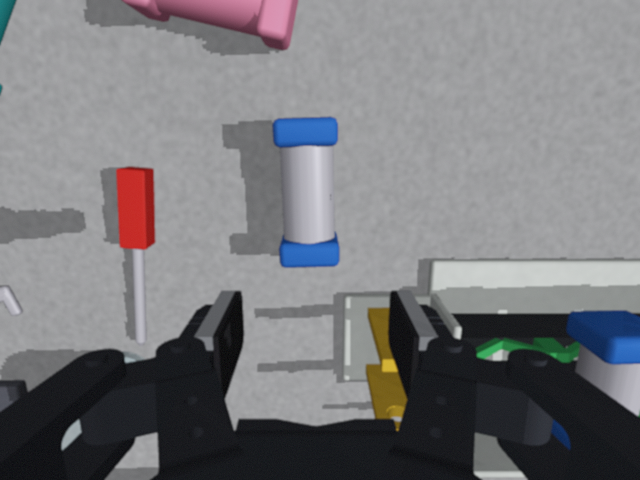

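Call:
send_rows(rows=[0.017,-0.006,0.03,-0.02,0,0,0.06,0,0,0,0.06,0,0,0,0.04,0,0,0,0.018,0,0,0,0.007,0,0,0,0.002,0,0,0,0,0,0,0,0,0], jaw=-1)

```text
clock: 28.35
tool_pos: [454.6, -227.6, 185.2]
tcp_rot: [-3.141, 0.001, -3.118]
contact_force: [-0.2, -1.7, -0.2]
gripper_width: 85.1
```

Call:
send_rows(rows=[0,0,0,0,0,0,0,0,0,0,0,0,0,0,0,0,0,0,0,0], jaw=1, grip_force=70)

```text
clock: 28.98
tool_pos: [454.4, -227.7, 185.1]
tcp_rot: [-3.141, 0.0, -3.119]
contact_force: [-1.5, -0.4, 7.9]
gripper_width: 41.9
```

Call:
send_rows(rows=[0,0,-0.03,0,0,0,-0.06,0.02,0,0,-0.04,0,-0.037,0.0395,0,0,-0.037,0.0395,0,0,-0.037,0.0395,0,0,-0.037,0.0395,0,0,0,0,0,0,0,0,0,0])

```text
clock: 30.1
tool_pos: [603.4, -70.6, 313.5]
tcp_rot: [3.141, -0.002, 3.134]
contact_force: [-0.1, -0.5, -5.0]
gripper_width: 41.9
```

```bash
python3 look.py w12
```

```text
30.1 [603.3802 -70.6011 313.5311] [ 3.1414 -0.0022  3.134 ] 41.880634324549646
blue [406.2987 187.335 ] 26931 [224 144 416  99] [569.2041 -17.3389  45.    ] [559.9624 -32.0572 112.    ]
blue [585.2686 368.8382] 4073 [527 324 113  81] [688.5644 105.5488  45.    ] [645.6812  56.1949 112.    ]
```

View pics/w12.png

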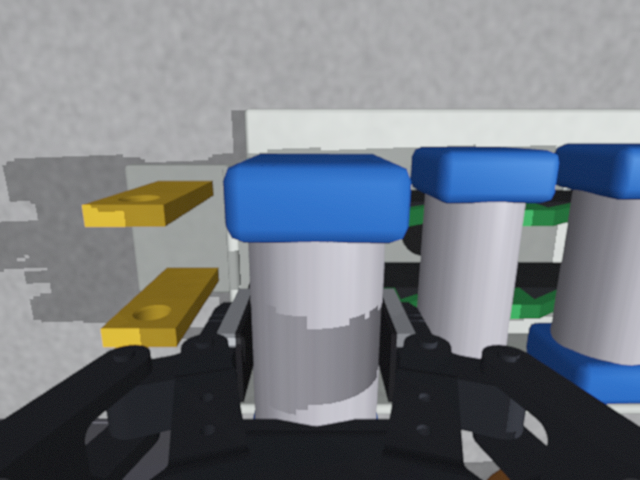

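```bash
python3 - <<'E'
from h import *
c=cam('wrist')
for uv in ((84,215),(165,215),(104,336),(185,336),(124,205),(124,226)): print(uv,ray(c,uv,103))
E
```

```text
(84, 215) [ 572.4987 -173.501   103.    ]
(165, 215) [ 572.7495 -137.4032  103.    ]
(104, 336) [ 632.0932 -172.9563  103.    ]
(185, 336) [ 632.3643 -133.8145  103.    ]
(124, 205) [ 568.1138 -155.098   103.    ]
(124, 226) [ 577.6497 -156.318   103.    ]
```

Call:
send_rows(rows=[0,0.0009,0.03,0,0,0,0.018,0,0,0,0.008,0,0,0,0.005,0,0,0,0.0022,0,0,0,0,0,0,0,0,0])

```text
clock: 31.02
tool_pos: [603.7, -69.9, 252.5]
tcp_rot: [-3.141, 0.002, 3.133]
contact_force: [-3.2, 0.9, 6.9]
gripper_width: 41.7
```

Call:
send_rows(rows=[0,0,0,0,0,0,0,0,0,0,0,0,0,0,-0.02,0,0,0,-0.05,0,0,0,-0.06,0,0.02,-0.051,-0.02,0,0.02,-0.051,0,0,0.02,-0.051,0,0,0.02,-0.051,0,0,0.02,-0.051,0,0,0.02,-0.051,0,0,0,0,0,0,0,0,0,0], jaw=-0.18)

```text
clock: 32.78
tool_pos: [481.1, -374.9, 401.1]
tcp_rot: [3.141, -0.0, 3.133]
contact_force: [0.1, 0.8, 0.1]
gripper_width: 50.5
```

```bash
python3 - <<'E'
from h import *
s=sensors.sense(); print(s['clock'],s['tool_pos'],s['tcp_rot'],s['gripper_width'])
im,c=snap('wrist','w13')
for b in blobs(im,'red',300): print('red',b[0],b[1],b[2],b[3],ray(c,b[0],24),ray(c,b[0],12))
im,c=snap('top','t13')
E
```

```text
32.775 [ 481.1088 -374.8641  401.0949] [ 3.141  -0.0001  3.1327] 50.53362757958556
red [309.1286 195.2543] 2108 [294 155  32  82] ((308.9482727050781, 195.62069702148438), (26.74064826965332, 80.63717651367188), 4.763640880584717) [ 468.9001 -379.5034   24.    ] [ 470.7962 -379.7039   12.    ]
```

View pics/w13.png

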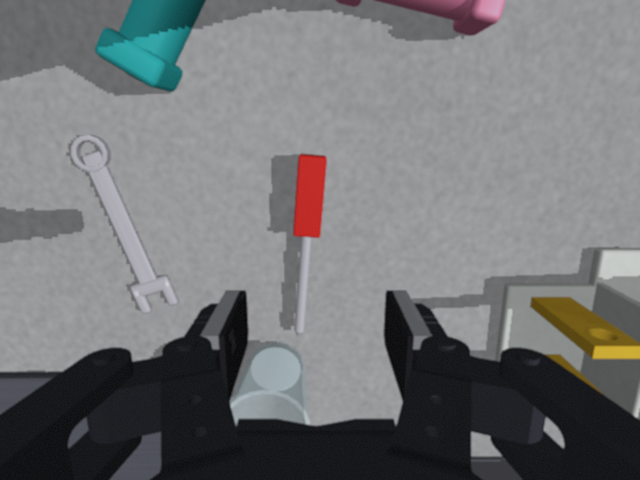

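View pics/t13.png

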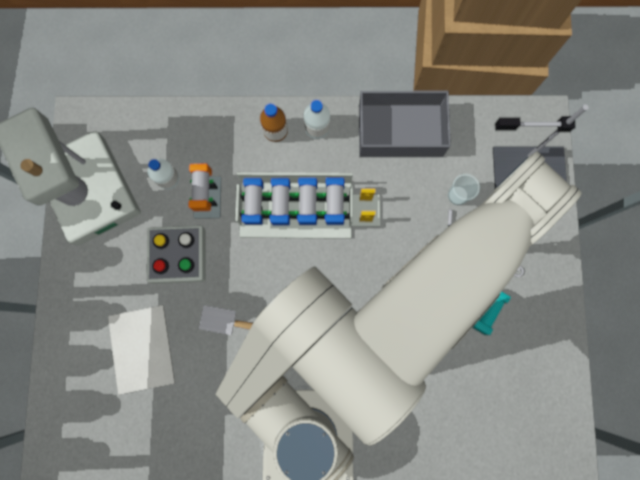

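```bash
python3 - <<'E'
from h import *
import math
c=cam('wrist')
im=cv2.imread('pics/w13.png')[:,:,::-1].copy()
b=[b for b in blobs(im,'red',300)][0]
print(cv2.boxPoints(b[3]))
cv2.imwrite('pics/w13z.png',cv2.resize(im[140:350,250:370],None,fx=4,fy=2.8,interpolation=3)[:,:,::-1])
t=ray(c,(300,331),12); r=ray(c,(307,238),12);h=ray(c,b[0],23)
print('tip',t,'rodroot',r,'h',h,'ang rod',math.atan2(t[1]-r[1],t[0]-r[0]),'ang h-t',math.atan2(t[1]-h[1],t[0]-h[0]),np.hypot(*(t-h)[:2]))
E
```

```text
[[292.2759 234.6897]
 [298.9724 154.331 ]
 [325.6207 156.5517]
 [318.9241 236.9104]]
tip [ 602.5023 -388.9341   12.    ] rodroot [ 510.1906 -381.2058   12.    ] h [ 469.6955 -378.7308   23.    ] ang rod -0.08352458213334589 ang h-t -0.07667749259456921 133.19817440260965
```

View pics/w13z.png

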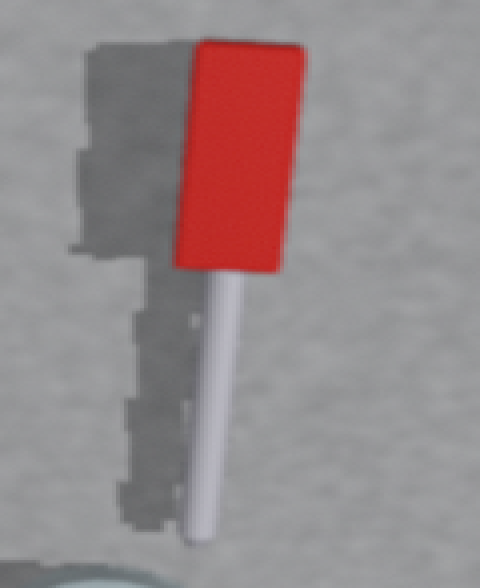

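Call:
send_rows(rows=[0.012,-0.0045,0.03,0.045,0,0,0.06,0,0,0,0.06,0,0,0,0.04,0,0,0,0.02,0,0,0,0.009,0,0,0,0.004,0,0,0,0,0,0,0,0,0])

```text
clock: 34.0
tool_pos: [469.4, -379.4, 179.2]
tcp_rot: [-3.141, 0.001, 3.063]
contact_force: [-0.0, -0.5, 0.2]
gripper_width: 50.5
```

Call:
send_rows(rows=[0,0,0,0,0,0,0,0,0,0,0,0,0,0,0,0,0,0,0,0], jaw=1, grip_force=70)

```text
clock: 34.62
tool_pos: [469.2, -379.5, 179.0]
tcp_rot: [-3.141, 0.001, 3.063]
contact_force: [-1.4, 0.5, 5.8]
gripper_width: 22.5
```

Call:
send_rows(rows=[0,0,-0.03,0,0,0,-0.06,0,0,0,-0.03,-0.045,0.015,0.056,0,0,0.015,0.056,0,0,0.015,0.056,0,0,0.015,0.056,0,0,0,0,0,0,0,0,0.046,0,0,0,0,0,0,0,0,0])

```text
clock: 36.0
tool_pos: [411.4, -155.5, 253.1]
tcp_rot: [-3.141, 0.0, 3.133]
contact_force: [-0.2, -0.3, -1.8]
gripper_width: 22.4
```

```bash
python3 - <<'E'
from h import *
s=sensors.sense(); print(s['clock'],s['tool_pos'],s['tcp_rot'],s['gripper_width'])
im,c=snap('wrist','w14')
for b in blobs(im,'red',300): print('red',b[0],b[1],b[2],b[3],ray(c,b[0],97))
for b in blobs(im,'yellow',100): print('yel',b[0],b[1],b[2],ray(c,b[0],103))
im,c=snap('scene','s14')
cv2.imwrite('pics/s14z.png',cv2.resize(im[150:310,190:390],None,fx=4,fy=3.7,interpolation=3)[:,:,::-1])
E
```

```text
36.0 [ 411.3774 -155.4586  253.1292] [-3.1414  0.0001  3.1327] 22.40352998451072
red [315.768  322.4823] 13515 [280 225  73 201] ((316.0, 325.0), (200.0, 72.0), 90.0) [ 406.9652 -154.7927   97.    ]
```

View pics/w14.png

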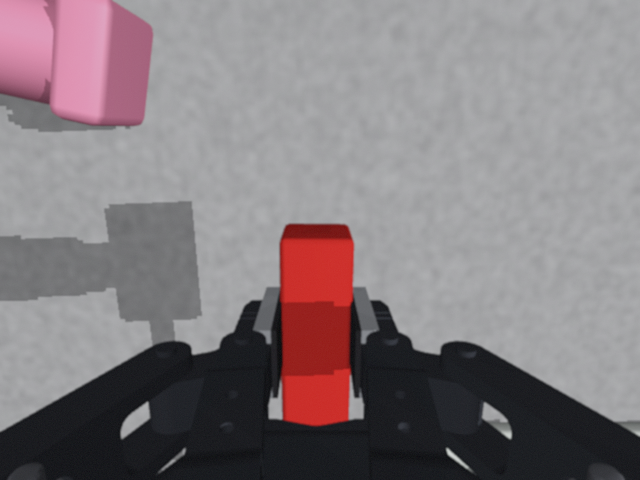

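View pics/s14z.png

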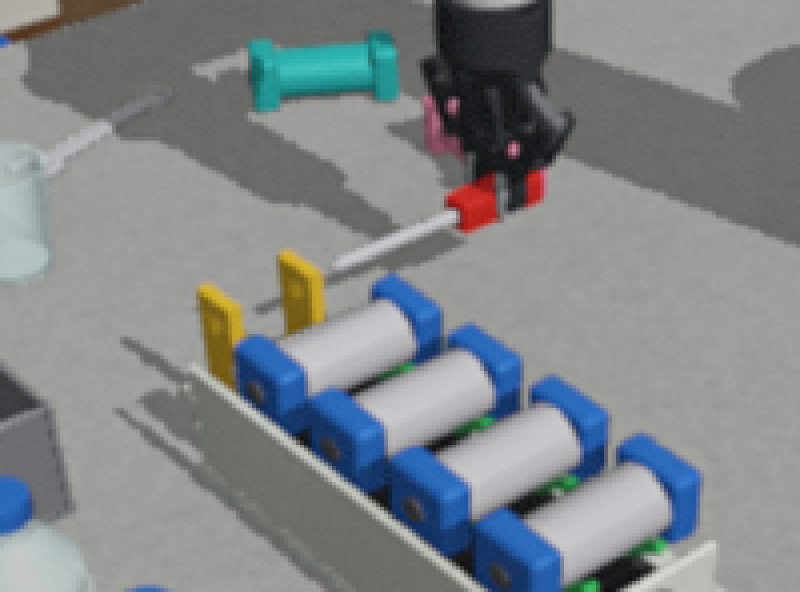

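```bash
python3 - <<'E'
from h import *
c=cam('scene')
z=lambda p:((proj(c,p)-[190,150])*[4,3.7]).round(1)
print('tip',z((546.4,-155.5,86)),'root',z((446.4,-155.5,86)))
for x in(567.6,577.6):
  for y in (-174,-138): print(x,y,z((x,y,103)))
print('hole',z((577.6,-156,85)))
E
```

```text
tip [334.3 265.3] root [455.2 212.3]
567.6 -174 [288.2 245.2]
567.6 -138 [321.8 267.6]
577.6 -174 [275.2 250.7]
577.6 -138 [308.8 273.3]
hole [294.2 283.6]
```

Call:
send_rows(rows=[-0.005,-0.0005,0.001,0,-0.01,0,0,0,-0.01,0,0,0,-0.01,0,0,0,-0.01,0,0,0,0,0,0,0,0,0,0,0])

```text
clock: 36.98
tool_pos: [455.8, -155.5, 251.1]
tcp_rot: [3.141, -0.001, 3.134]
contact_force: [-0.6, -1.1, -0.7]
gripper_width: 22.7
```

```bash
python3 - <<'E'
from h import *
im,c=snap('scene','s15')
cv2.imwrite('pics/s15z.png',cv2.resize(im[190:260,220:330],None,fx=7,fy=7,interpolation=3)[:,:,::-1])
E
```

```text
(no output)
```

View pics/s15z.png

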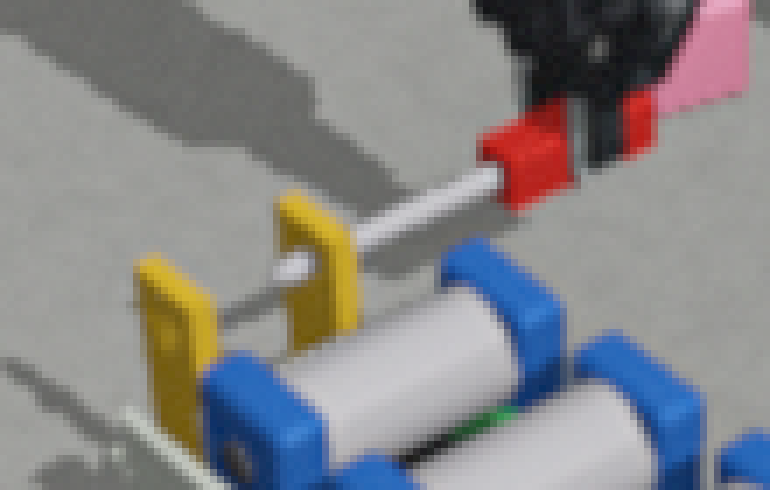

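Call:
send_rows(rows=[-0.01,0,-0.0005,0,-0.01,0,0,0,-0.01,0,0,0,-0.01,0,0,0,-0.01,0,0,0,-0.01,0,0,0,-0.01,0,0,0,0,0,0,0])

```text
clock: 38.02
tool_pos: [526.6, -156.2, 251.6]
tcp_rot: [-3.142, 0.0, 3.134]
contact_force: [-0.3, -0.5, -1.9]
gripper_width: 22.7
```

Call:
send_rows(rows=[-0.003,0,0,0,-0.001,0,0,0,-0.001,0,0,0,0,0,0,0])

```text
clock: 38.52
tool_pos: [530.9, -156.3, 251.8]
tcp_rot: [-3.142, 0.0, 3.133]
contact_force: [0.5, -0.2, -1.1]
gripper_width: 22.4
```

```bash
python3 - <<'E'
from h import *
im,c=snap('scene','s16')
cv2.imwrite('pics/s16z.png',cv2.resize(im[190:260,220:330],None,fx=7,fy=7,interpolation=3)[:,:,::-1])
E
```

```text
(no output)
```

View pics/s16z.png

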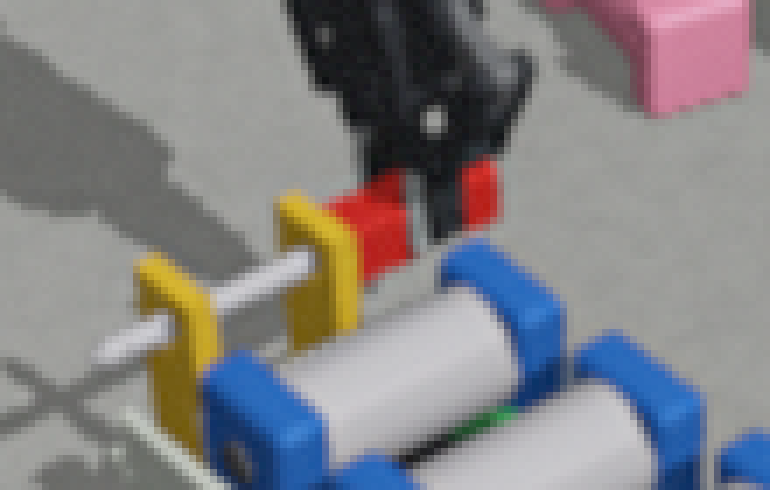

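Call:
send_rows(rows=[-0.001,0,0,0,-0.001,0,0,0,0,0,0,0])

```text
clock: 38.95
tool_pos: [532.0, -156.2, 251.7]
tcp_rot: [-3.141, -0.003, 3.133]
contact_force: [-8.0, -1.0, 3.0]
gripper_width: 22.2
```

Call:
send_rows(rows=[-0.001,0,0,0,0,0,0,0])

```text
clock: 39.2
tool_pos: [532.3, -156.2, 251.7]
tcp_rot: [-3.141, -0.005, 3.133]
contact_force: [-13.0, -1.0, 6.1]
gripper_width: 22.4
```

Call:
send_rows(rows=[0.001,0,0,0,0,0,0,0])

```text
clock: 39.45
tool_pos: [531.9, -156.2, 251.6]
tcp_rot: [-3.142, -0.003, 3.133]
contact_force: [-8.1, -0.4, 3.5]
gripper_width: 22.4
```

Call:
send_rows(rows=[0,0,0,0,0,0,0,0,0,0,0,0,0,0,0,0,0,0,-0.01,0,0,0,-0.02,0,0,0,-0.05,0,0,0,-0.06,0,0,0,-0.04,0,0,0,0,0,0,0,0,0], jaw=0)

```text
clock: 40.83
tool_pos: [532.8, -156.2, 431.6]
tcp_rot: [3.142, -0.0, 3.133]
contact_force: [-0.6, 0.6, -0.9]
gripper_width: 42.8
```

```bash
python3 - <<'E'
from h import *
s=sensors.sense(); print(s['clock'],s['tool_pos'],s['tcp_rot'],s['gripper_width'])
im,c=snap('scene','s17')
cv2.imwrite('pics/s17z.png',cv2.resize(im[170:390,190:400],None,fx=3.5,fy=2.7,interpolation=3)[:,:,::-1])
im,c=snap('wrist','w17')
E
```

```text
40.825 [ 532.766  -156.1798  431.5552] [ 3.1415 -0.0002  3.1333] 42.79892370070118
```

View pics/s17z.png

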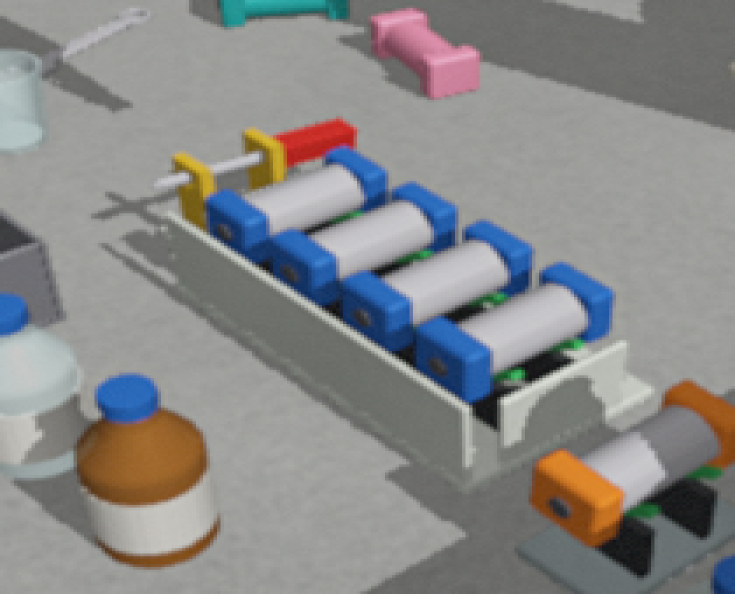

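View pics/w17.png

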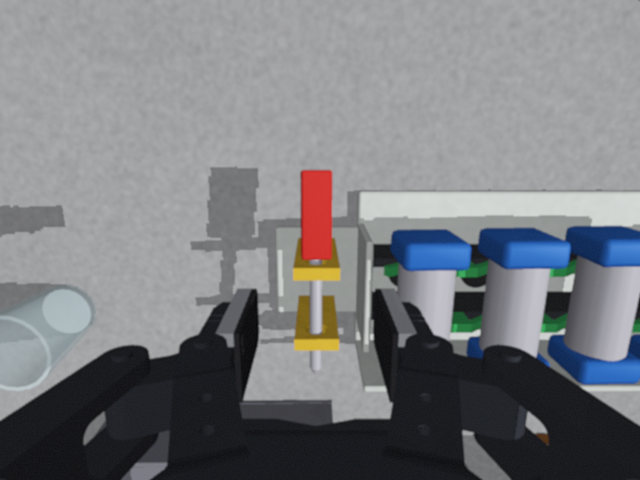

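Call:
send_rows(rows=[-0.011,0.053,0,0,-0.011,0.053,0,0,-0.011,0.053,0,0,-0.011,0.053,0,0,-0.011,0.053,0,0,0,0,0,0,0,0,0,0], jaw=1)

```text
clock: 41.8
tool_pos: [590.1, 108.3, 430.8]
tcp_rot: [-3.141, -0.002, 3.134]
contact_force: [0.6, -0.0, -0.6]
gripper_width: 0.2
```

```bash
python3 - <<'E'
from h import *
s=sensors.sense(); print(s['clock'],s['tool_pos'],s['tcp_rot'],s['gripper_width'])
im,c=snap('wrist','w18')
for col in('blue','orange'):
  for b in blobs(im,col,200): print(col,b[0],b[2],ray(c,b[0],112))
for col,z in (('yellow',72),('green',72),('red',72)):
  for b in blobs(im,col,200): print(col,b[0],b[2],ray(c,b[0],z))
im,c=snap('top','t18')
for col,z in (('yellow',72),('green',72),('red',72)):
  for b in blobs(im,col,40): 
     if b[0][0]<200: print('top',col,b[0],b[2],ray(c,b[0],z))
E
```

```text
41.8 [590.1383 108.2973 430.7528] [-3.1412 -0.0019  3.1341] 0.1908949666209155
blue [268.9332 175.1211] [234 158  71  36] [553.9167  76.5164 112.    ]
blue [370.7307 175.1445] [334 159  75  35] [554.3428 147.2498 112.    ]
blue [170.8218 177.085 ] [130 161  83  34] [554.8787   8.1939 112.    ]
blue [ 73.3391 178.3837] [ 25 162  98  35] [555.3847 -59.8043 112.    ]
blue [ 92.7993 307.1246] [ 49 279  88  46] [652.5085 -60.4563 112.    ]
blue [182.2611 306.7344] [145 278  76  45] [652.5679   7.3718 112.    ]
blue [372.219  304.6847] [333 278  68  43] [651.6947 151.1836 112.    ]
blue [261.9385 305.3841] [240 288  57  33] [651.7997  67.7683 112.    ]
orange [554.5579 224.0464] [506 205  97  40] [589.9314 279.9676 112.    ]
orange [535.2391 347.1136] [495 318  88  48] [688.1272 279.1376 112.    ]
yellow [ 10.4589 191.9469] [  0 183  25  21] [ 570.3632 -135.3438   72.    ]
yellow [ 16.8637 261.1813] [  0 244  38  39] [ 628.5098 -141.515    72.    ]
green [612.2731  13.8361] [590   0  47  33] [444.4869 322.7384  72.    ]
green [224.8633 202.5206] [208 195  34  17] [579.9015  35.6945  72.    ]
green [319.6467 202.18  ] [302 195  36  15] [580.0637 112.0238  72.    ]
green [130.0988 203.5398] [115 196  30  16] [580.2919 -40.7411  72.    ]
green [137.5553 262.0477] [122 253  30  18] [629.8439 -40.5817  72.    ]
green [229.2079 261.7464] [212 253  33  18] [630.0139  36.171   72.    ]
green [319.2683 261.8354] [303 253  34  18] [630.5194 111.5393  72.    ]
top yellow [159.0505 239.8182] [154 235  11  11] [504.6722 396.0489  72.    ]
top red [158.8351 265.1443] [154 260  11  11] [436.9745 392.9159  72.    ]
```

View pics/w18.png

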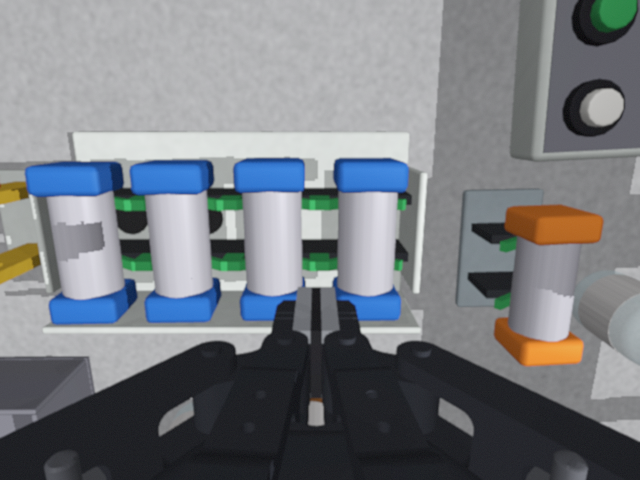

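Call:
send_rows(rows=[0.02,0.05,0.006,0,0.02,0.05,0.006,0,0.02,0.05,0.006,0,0.02,0.05,0.006,0,0.02,0.05,0.006,0,0,0,0,0,0,0,0,0])

```text
clock: 42.78
tool_pos: [492.6, 358.1, 401.8]
tcp_rot: [-3.141, 0.0, 3.133]
contact_force: [0.4, -0.8, 0.2]
gripper_width: -0.1
```

```bash
cat > keys.py <<'E'
from h import *
s=sensors.sense(); print(s['clock'],s['tool_pos'],s['tcp_rot'],s['q'])
im,c=snap('wrist','w19')
for col in ('yellow','green','red','white'):
  for b in blobs(im,col,300): print(col,b[0],b[1],b[2],ray(c,b[0],72))
print('white guess')
E
python3 keys.py
```

```text
42.775 [492.6081 358.1151 401.8051] [-3.1412  0.0001  3.1326] [ 0.491   0.3618  0.164   1.3731 -0.0004  0.5   ]
yellow [367.351  236.0909] 1111 [349 218  38  38] [504.1357 397.278   72.    ]
green [271.0552 149.9233] 1251 [252 130  39  41] [440.3787 327.2964  72.    ]
red [365.68   144.7625] 1200 [347 126  39  39] [437.3022 394.3994  72.    ]
white [ 73.3253 260.4713] 4273 [  0 245 142  44] [521.726 173.537  72.   ]
white [577.908  342.5363] 11792 [482 245 158 179] [594.0909 569.2669  72.    ]
white [103.6963 352.0461] 629 [ 90 307  24  84] [599.946  185.6144  72.    ]
white [ 34.8047 377.8232] 3462 [  5 339  60  86] [623.38  125.201  72.   ]
white guess
```

View pics/w19.png

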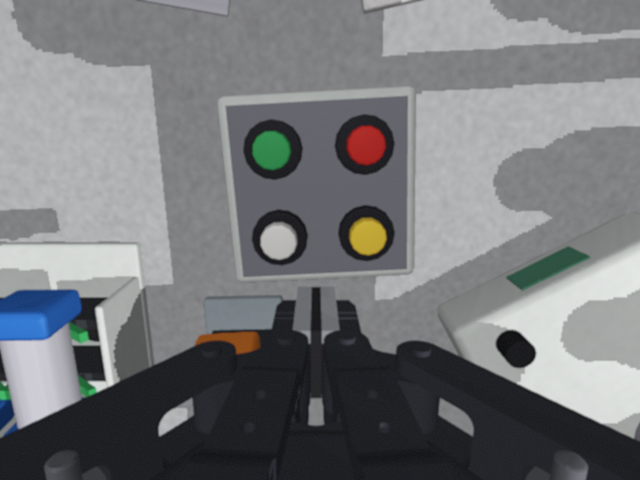

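Call:
send_rows(rows=[-0.0145,-0.028,0.05,0,0,0,0.06,0,0,0,0.035,0,0,0,0,0,0,0,0,0])

```text
clock: 43.45
tool_pos: [507.5, 330.3, 258.6]
tcp_rot: [3.141, 0.002, 3.132]
contact_force: [0.6, -0.7, -0.6]
gripper_width: 0.3
```

```bash
sed -i 's/w19/w20/' keys.py; python3 keys.py
```

```text
43.45 [507.4702 330.33   258.5686] [3.1407 0.002  3.1319] [ 0.4385  0.4262 -0.11    1.0324 -0.0001  0.4482]
yellow [475.7347 286.0959] 3943 [439 252  74  70] [503.0432 395.8159  72.    ]
green [302.9311 126.2039] 4502 [266  88  75  78] [440.2121 327.0173  72.    ]
red [484.9234 116.1953] 4937 [444  78  82  78] [437.2513 392.94    72.    ]
white [ 53.6044 124.6658] 25350 [  0   0 124 244] [438.942  236.3829  72.    ]
white [359.1888 107.2858] 10617 [202   9 364 343] [433.812  347.3695  72.    ]
white [595.2394 180.7008] 24037 [539  30 101 307] [460.9009 436.8619  72.    ]
white [310.7639 282.3689] 1152 [281 268  64  32] [500.8817 329.1907  72.    ]
white [ 56.1334 340.0495] 12295 [  0 283 137 154] [525.7806 222.1822  72.    ]
white [483.2666 352.8494] 724 [453 345  66  20] [533.316  401.8553  72.    ]
white guess
```

View pics/w20.png

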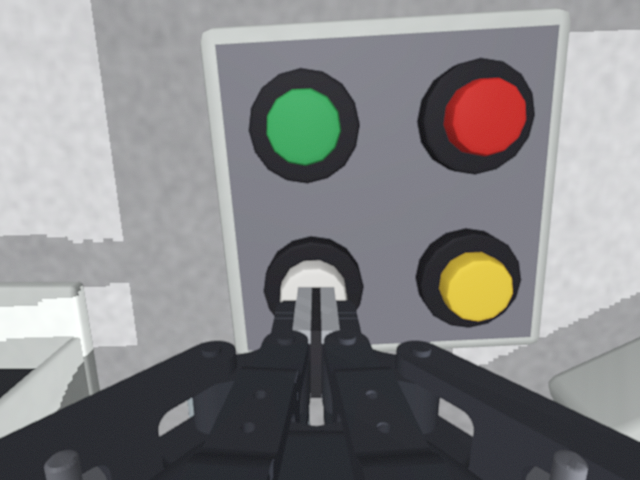

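Call:
send_rows(rows=[0,0,0.01,0,0,0,0.005,0,0,0,0.002,0,0,0,0.001,0,0,0,0,0])

```text
clock: 44.12
tool_pos: [506.6, 331.1, 239.4]
tcp_rot: [3.141, 0.001, 3.133]
contact_force: [0.7, -0.1, 6.0]
gripper_width: 0.1
```

Call:
send_rows(rows=[0,0,0,0,0,0,-0.02,0,0,0,-0.02,0,0,0,0,0,0.0015,0.033,0,0,0.0015,0.033,0,0,0,0,0,0,0,0,0.02,0,0,0,0,0])

```text
clock: 45.25
tool_pos: [503.5, 396.2, 256.7]
tcp_rot: [-3.139, -0.003, 3.133]
contact_force: [-0.2, 0.7, -0.6]
gripper_width: -0.2
```

```bash
sed -i 's/w20/w21/' keys.py; python3 keys.py
```

```text
45.25 [503.4987 396.1543 256.7422] [-3.1394 -0.0034  3.1332] [ 0.5358  0.4845 -0.0152  1.0751 -0.0001  0.5442]
yellow [321.2147 282.1418] 1262 [287 266  66  37] [495.1456 398.6323  72.    ]
green [129.8892 141.4489] 4992 [ 89 104  83  77] [440.1682 329.1035  72.    ]
red [310.442  131.9788] 4441 [274  94  75  77] [437.2783 394.9264  72.    ]
white [222.0299 112.673 ] 10000 [ 40  24 361 342] [430.3781 363.3508  72.    ]
white [502.6924 170.1493] 51824 [407  33 233 314] [451.4293 465.936   72.    ]
white [153.3927 311.6148] 2967 [122 282  64  60] [507.4955 330.3659  72.    ]
white [ 12.8925 329.9107] 1433 [  0 299  31  57] [515.3443 271.5259  72.    ]
white [616.725 409.681] 2138 [574 380  66  62] [554.8572 526.7618  72.    ]
white guess
```

View pics/w21.png

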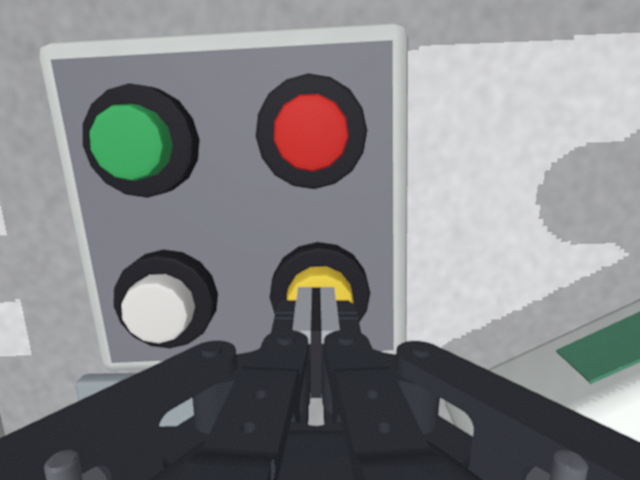

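White is up again and the fingers are over the yellow key. Press it.

Call:
send_rows(rows=[0,0,0.008,0,0,0,0.005,0,0,0,0.003,0,0,0,0.001,0,0,0,0,0,0,0,0,0])

```text
clock: 46.05
tool_pos: [504.1, 396.9, 242.0]
tcp_rot: [-3.141, 0.0, 3.133]
contact_force: [0.0, -2.1, 2.9]
gripper_width: 0.1
```

Call:
send_rows(rows=[0,0,0.0025,0,0,0,0,0,0,0,0,0])

```text
clock: 46.42
tool_pos: [504.1, 396.9, 239.5]
tcp_rot: [3.142, 0.001, 3.133]
contact_force: [-0.9, -2.2, 5.1]
gripper_width: 0.1
```

Call:
send_rows(rows=[0,0,-0.02,0,0,0,-0.02,0,0,0,0,0,0.032,-0.0345,0,0,0.032,-0.0345,0,0,0,0,0,0,0,0,0.02,0,0,0,0,0,0,0,0,0])

```text
clock: 47.55
tool_pos: [439.8, 328.8, 259.2]
tcp_rot: [-3.142, -0.0, 3.134]
contact_force: [-0.9, -0.7, -0.4]
gripper_width: -0.3
```

```bash
sed -i 's/w21/w22/' keys.py; python3 keys.py
```

```text
47.55 [439.7737 328.833  259.1809] [-3.1416 -0.0003  3.1335] [ 0.4892  0.3399 -0.2479  0.9832  0.0001  0.4973]
yellow [455.7431 416.98  ] 650 [438 400  36  36] [497.229  391.3935  72.    ]
green [307.5576 279.3285] 1659 [277 260  67  44] [431.6772 326.2248  72.    ]
red [472.1319 286.3094] 3782 [436 253  73  68] [435.1142 392.9245  72.    ]
white [172.993   20.2277] 5429 [ 67   0 171  54] [336.686 281.082  72.   ]
white [525.6449  16.0377] 5443 [451   0 189  47] [336.1755 402.0864  72.    ]
white [563.26    69.4347] 13070 [476  12 164 106] [353.3296 417.5429  72.    ]
white [ 59.431  184.8693] 12842 [  0 120 127 122] [392.9477 232.4987  72.    ]
white [588.5499 285.7931] 22823 [520 166 120 245] [435.1917 440.0865  72.    ]
white [368.8585 222.782 ] 7271 [219 182 327 204] [408.4469 350.3293  72.    ]
white [ 70.7798 335.3914] 12655 [  0 275 144 113] [456.0588 226.5959  72.    ]
white [ 33.9132 405.4649] 2476 [  0 386 102  52] [490.098  204.8011  72.    ]
white guess
```

View pics/w22.png

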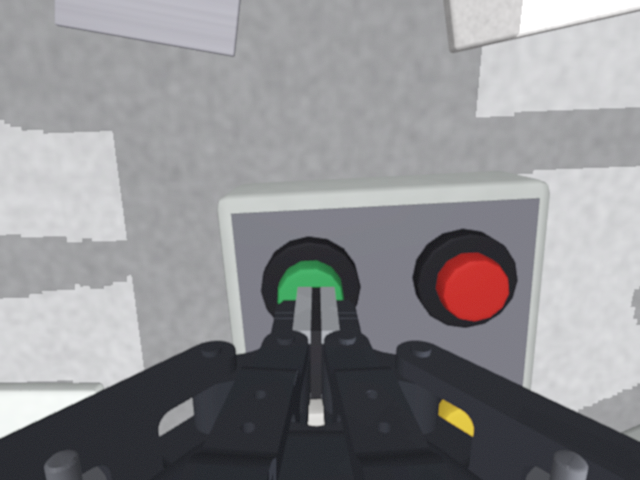

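Call:
send_rows(rows=[0,0,0.01,0,0,0,0.006,0,0,0,0.0025,0,0,0,0.001,0,0,0,0,0,0,0,0,0])

```text
clock: 48.35
tool_pos: [439.5, 328.5, 240.0]
tcp_rot: [3.141, 0.0, 3.133]
contact_force: [-0.3, 0.5, 2.9]
gripper_width: 0.6
```

Call:
send_rows(rows=[0,0,0.001,0,0,0,0,0,0,0,0,0])

```text
clock: 48.72
tool_pos: [439.4, 328.5, 239.4]
tcp_rot: [3.141, 0.001, 3.133]
contact_force: [-1.4, 0.9, 9.1]
gripper_width: -0.1
```

Call:
send_rows(rows=[0,0,-0.02,0,0,0,-0.05,0,0,0,-0.06,0,0,0,-0.04,0,0.01,-0.05,0,0,0.01,-0.05,0,0,0,0,0,0,0,0,0,0])

```text
clock: 49.72
tool_pos: [418.8, 228.6, 408.8]
tcp_rot: [3.141, 0.0, 3.133]
contact_force: [-0.2, 0.1, -0.1]
gripper_width: 0.3
```

```bash
python3 - <<'E'
from h import *
s=sensors.sense(); print(s['clock'],s['tool_pos'])
im,c=snap('scene','s30'); im,c=snap('top','t30'); cv2.imwrite('pics/t30z.png',cv2.resize(im[140:310,130:480],None,fx=2.25,fy=2.25,interpolation=3)[:,:,::-1])
E
```

```text
49.725 [418.7882 228.6166 408.7873]
```

View pics/s30.png

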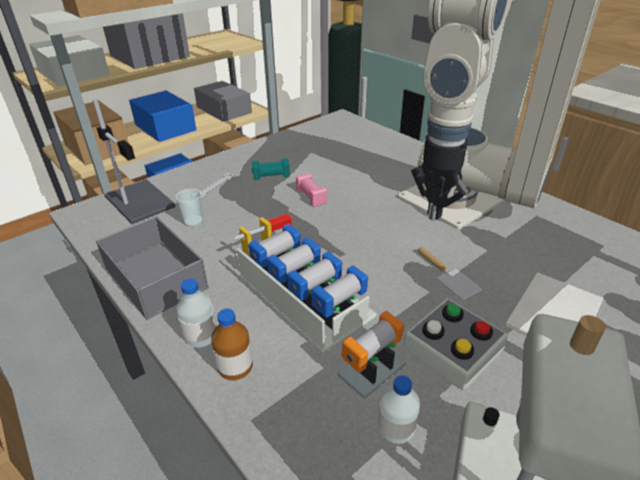

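View pics/t30z.png

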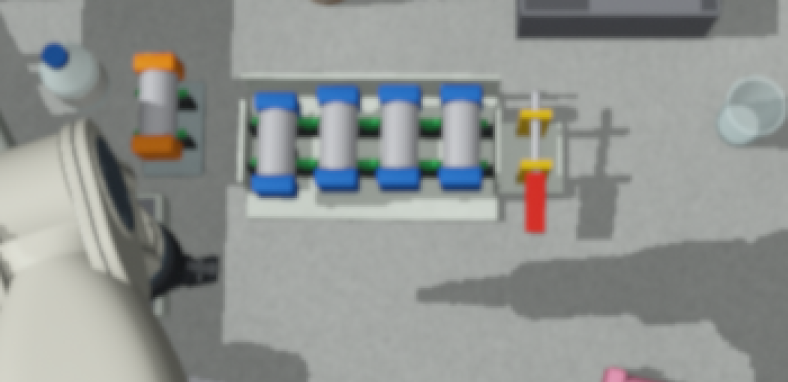

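Call:
send_rows(rows=[-0.043,-0.0295,-0.006,0,-0.043,-0.0295,-0.006,0,-0.043,-0.0295,-0.006,0,-0.043,-0.0295,-0.006,0,0,0,0,0,0,0,0,0])

```text
clock: 50.58
tool_pos: [589.8, 110.0, 431.9]
tcp_rot: [3.141, -0.002, 3.134]
contact_force: [-0.3, 0.4, 0.1]
gripper_width: -0.0
```

```bash
python3 - <<'E'
from h import *
s=sensors.sense(); print(s['clock'],s['tool_pos'],s['tcp_rot'],s['gripper_width'])
im,c=snap('wrist','w31')
for col in('blue','orange'):
  for b in blobs(im,col,200): print(col,b[0],b[2],ray(c,b[0],112))
E
```

```text
50.575 [589.8499 109.9627 431.8566] [ 3.1414 -0.0017  3.1339] -0.023026465037326034
blue [368.0977 163.6459] [332 148  74  33] [546.3161 147.1913 112.    ]
blue [266.6953 175.1953] [231 159  71  35] [553.8331  76.6746 112.    ]
blue [168.8825 177.1361] [128 161  83  34] [554.7622   8.3132 112.    ]
blue [ 71.7885 178.5266] [ 24 162  97  35] [555.3139 -59.6525 112.    ]
blue [366.7343 294.2764] [331 270  68  40] [643.4696 148.7828 112.    ]
blue [ 91.0659 306.8874] [ 48 279  87  45] [652.4891 -60.5313 112.    ]
blue [180.682  306.3308] [143 278  76  44] [652.4465   7.6445 112.    ]
blue [261.3126 304.7643] [238 288  59  32] [651.5329  68.9744 112.    ]
orange [550.9763 223.999 ] [503 205  96  39] [589.9699 279.9288 112.    ]
orange [531.7078 346.5442] [492 318  87  47] [688.1208 278.8368 112.    ]
```

View pics/w31.png

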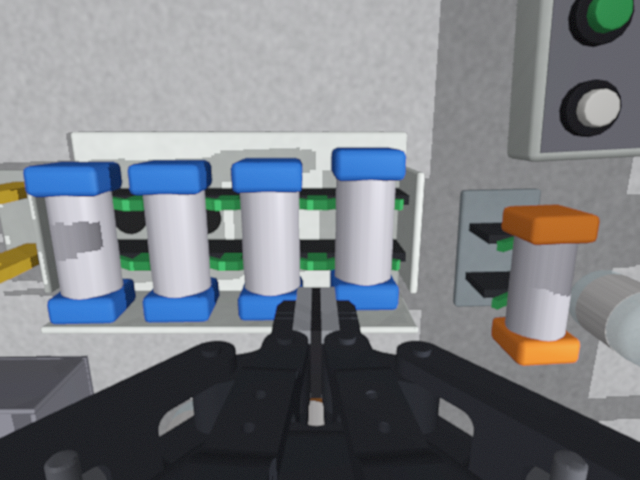

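Cell A, in the leftmost notch, has been shifted about 8 mm toward the robot since my earlier check. It is still seated and square. The rails limit this shift to about 9 mm and the tolerance is 14 mm, so it stays within limits and I am not touching it again. The arm is clear of everything, so I am handing in.

```bash
python3 - <<'E'
from h import *
print(bot.sign_off())
E
```

```text
the job is handed in; nothing more can be done
None
```

The changeover is done and handed in at about 51 s of the 208 s allowed; sign-off gives no verdict.

- **Cells:** the orange-capped cell is in the cooling stand, and all four blue-capped cells are in cradle notches. In the last pictures they were seated and square. Three blue cells were centred to about 1 mm and the orange one to about 2 mm.
- **One off-centre:** the blue cell in the notch nearest the stand was centred at my earlier check. It then moved about 8 mm toward the robot while the arm was at the console, probably the announced knock. It was still inside the 14 mm limit, and the rails stop it at about 9 mm, so I left it.
- **Pin:** it went through both eyelets until I felt the handle touch the near one. Its tip is about 65 mm past the middle of the eyelets, worked out from the arm position at contact. I released it, and the later pictures show it still in place.
- **Keys:** I pressed white, yellow and green in that order. At the bottom of each press the arm stood about 6 mm below first contact, with 5 to 9 N on the wrist. Key travel itself can't be read. All the keys look up in the last scene picture.
- **Red key and glassware:** the red key was not touched and the glassware is standing.

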